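# Set and lock the depth stop, then load the shaft tray into its holder

### The arm

A 6-joint arm with a two-finger parallel gripper is mounted at the origin on a cart in front of the work surface, level with it; the furniture and walls round the work are solid. World frame = base frame: x ahead of the robot, y to its left, z up, the work surface at z = 0. Lengths are in m, angles in rad, forces in N, time in s.
With the tool pointing down it reaches from about 0.3 to 0.875 m from the base axis. Payload 6.4 kg.
Tool frame: the origin (TCP) lies at the very end of the fingers, on their centre line; the grasp point (between the pads) lies 19 mm behind it; z points along the fingers, y is the line along which they close (so a half turn about z gives the same grasp; the last joint's range is limited). The gripper opens to 85 mm and grips with 20 to 120 N. Pads are 22 mm wide; open, the fingers measure 114 mm over their backs; the gripper's body (76 mm by 85 mm) begins 54 mm behind the grasp point. The pads swing forward as they close: fully open they stand 13 mm farther back than shut.
Start: joints at [1.069, 0.181, 1.607, -0, 1.354, -0.206], TCP at [0.168, 0.55, 0.231] pointing down, gripper open.
Joint ranges: [-2.99, 2.99], [-0.89, 2.07], [0.3, 2.58], [-1.14, 4.28], [0, 2.63], [-3.12, 3.12]. Speed limits (rad/s): [2.57, 2.57, 3.01, 3.14, 3.14, 3.14].

### API

Orientations are given as a unit quaternion [x, y, z, w].
In Python, from rig import arm gives the robot as it stands.
- The arm moves only by the shell command python3 inch.py 'ROWS' [FORCE]. ROWS is a JSON list of rows, 1 to 5 of them, each of 7 numbers: a rotation vector rx, ry, rz in rad, then dx, dy, dz in m, then the opening from 0.0 (shut) to 1.0 (fully open); each row is the pose to reach, as a shift and turn from the pose commanded when the command began, along the tool's axes at that moment; what a row does not reach only later rows make up. A row lasts 1/12 s, in which the tool goes at most 0.0417 m and 0.125 rad, less where a joint would pass 70% of its speed; a pose out of reach is approached as far as the arm can. The fingers move at their own pace and stop on an object; FORCE is the grip in N (left out, the last holds). Time passes only in rows, so rows that do not move let the fingers close. It prints the time, the measured TCP pose, the force, the opening and the grip force at its end.
- arm.observe(): the state, without advancing time (a new reading comes with each control period).
- arm.read_camera(name): name is "scene" or "top" or "wrist"; returns a dict with "frame" (400x640x3 uint8, blue, green, red), "fovy" (degrees; the focal length in pixels is half the picture's height over the tangent of half this angle, whatever the lens; pixels are square), "cx", "cy" (the principal point, pixels), "D" ([k1, k2, p1, p2, k3] as OpenCV has them; the pictures are not rectified), "extrinsics" (4x4, takes a point from world to camera coordinates). Camera axes: x right, y down, z forward; pixel columns grow to the right and rows downward; lengths in m; the calibration is good to about 2 mm. A picture is of the moment at which its call begins. There is no depth.
- arm.sign_off(): hands the job in; it is judged then, once.
The state is a dict: "time_s": time; "qpos": joint angles; "qvel": joint speeds; "effort": joint torques, N m; "eef_pos": TCP position; "tool_rot": TCP orientation; "force": force on the tool from outside, world axes, zero at the start; "torque": the same for the moment, N m; "finger_gap": opening from 0.0 (shut) to 1.0 (fully open); "gripper_force": force on a finger pad.
Only numpy, scipy, OpenCV 4.12 (cv2) and the standard library are available. Lean on these libraries where they do the work, as an engineer would, in place of code of your own. Each camera call takes 0.05 s, during which the arm holds its last target. There are 200 camera calls.

### The job

Set up the tray holder for the next batch: swing the lock ring's lever well round anticlockwise to loosen it, turn the adjuster knob on top until the stop's pointer stands exactly opposite the nose of the brass setting clip, and turn the lock ring fully tight again. Also lay every turned shaft from the bench flat in the tray, one to a cradle. With the stop locked, slide the loaded tray handle last into the holder until it rests against the stop, pushing gently so that the stop keeps its setting.

Things in the scene. Friction and masses are not known exactly. Their poses are not given: they have to be found in the camera images.
- holder: Fixed grey tray holder. Origin: on the bench at the middle of its mouth; +x runs along the slot away from the mouth, +z up. Two rails (x 0 to 152 mm, 32 mm high) leave a floorless slot 122 mm wide; the tray slides in on the bench. The mouth is flared outwards, flares 26 mm high reaching 27 mm in front. Thin lips stick 7 mm inwards at 28 to 32 mm height.
- ring_axis (a point): On the common upright axis of lock ring and adjuster, on top of the gearbox 50 mm above the bench; 190 mm from the holder's origin along its x. Gearbox: 70 mm (x) by 120 mm (y) round this axis; foot 162 mm wide, 12 mm high.
- lock_ring (a joint): Knurled dark lock ring (62 mm diameter, 51 to 64 mm above the bench) with a radial lever. 0 = tight (end of travel), 1.2 rad = end of travel when loose; grows anticlockwise seen from above; counts as loose above 0.6. Stays where it is left; takes about 0.25 N m.
- lock_pin (a point): Upright round steel pin on the lock ring's lever, 15 mm diameter, 53 to 99 mm above the bench, 75 mm from the ring's axis; this point is on the pin's axis, 87 mm above the bench. At ring angle q the pin lies in the direction q - 2.65 rad from the ring's axis, anticlockwise from the holder's x. The pin may turn in the grip.
- adjuster (a joint): Adjuster knob above the lock ring; grows clockwise seen from above, 0 to 3.4 rad. A rack and pinion moves the stop deeper into the slot (holder +x) by 12 mm per rad. Stays where it is left; takes about 0.25 N m.
- adjuster_grip (a point): Point on the adjuster's axis 88 mm above the bench, inside its bar grip, which is 46 mm long, 14 mm thick, and reaches from 72 to 100 mm above the bench; a 40 mm disc lies below it. At angle q the bar's length points in the direction -q from the holder's x axis (a half turn looks the same).
- pointer (a point): Tip of the steel pointer on the stop's cross bar, over the rail on the holder's -y side, 41 mm above the bench; it moves with the stop and lies 8 mm behind (holder +x) the stop's face.
- setting_clip: Brass clip fixed on the top of the same rail, 14 mm long; its pointed nose faces the pointer. Axes parallel to the holder's; x of its origin is the x of the nose. The setting is right when the pointer has the same x.
- stop_face (a point): Middle of the stop's face towards the mouth, 8 mm above the bench: where the tray's nose must come to rest. The stop is 100 mm wide and 38 mm high (44 mm with its cross bar) and gives way to a push of more than about 15 N.
- tray: Loose aluminium tray, 140 mm long (x), 116 mm wide (y), rim 14 mm high, floor 3 mm thick, 0.3 kg. Origin: under its centre; +x points to the nose, which enters the holder first; the black handle is at -x. Three cradles run across it (along its y) at x = -45, 0 and +45 mm, each between two low ribs 26 mm apart whose tops are 11 mm above the bench.
- tray_nose (a point): Middle of the tray's nose edge, 70 mm in front of its centre, 8 mm above the bench.
- tray_handle (a point): Point in the tray's handle, an upright black fin 14 mm thick (tray y), 55 mm long (tray x from -123 to -68 mm), from 4 to 38 mm above the bench; this point is 97 mm behind the tray's centre, 26 mm up.
- shaft_1: Turned steel shaft, 100 mm long, round with a milled flat, 20 mm across at its thicker middle, 18 mm high, 0.13 kg; lies on the bench. Origin: middle of its underside as placed; its y axis runs along its length. How many are there varies (2 or 3; absent ones have no pose).
- shaft_1_mid (a point): Middle of shaft_1, 9 mm above its underside.
- shaft_2: Turned steel shaft, 100 mm long, round with a milled flat, 20 mm across at its thicker middle, 18 mm high, 0.13 kg; lies on the bench. Origin: middle of its underside as placed; its y axis runs along its length. How many are there varies (2 or 3; absent ones have no pose).
- shaft_2_mid (a point): Middle of shaft_2, 9 mm above its underside.
- shaft_3: Turned steel shaft, 100 mm long, round with a milled flat, 20 mm across at its thicker middle, 18 mm high, 0.13 kg; lies on the bench. Origin: middle of its underside as placed; its y axis runs along its length. How many are there varies (2 or 3; absent ones have no pose).
- shaft_3_mid (a point): Middle of shaft_3, 9 mm above its underside.

How it is judged:
By the outcome, as a careful person would: the job done as asked, in the order asked, and still so for the second after the job is handed in, with the robot touching nothing.
Of shaft_1, shaft_2, shaft_3 only 2 to 3 are there at a start; the rules pass over those that are not, and their reading is None.
At some moment in a run one of tray may be knocked a few centimetres aside while the robot is not near it.
Once in a run the grip may slacken for a moment while it holds something.
It also fails if it takes over 210 s, if anything falls off the work surface, if the arm or the gripper's body presses on something with over 40 N, if the wrist force passes 120 N, or if a joint passes its speed limit or range.

## Working session

There is one attempt and no reset: what is moved stays moved. The work goes in short steps, Python scripts to look and compute and a shell command to move; the robot and the scene stay as the last step left them, time stands still between calls to the robot, and variables do not carry over. Pictures are saved under pics/ and viewed, at most 14 in all, crops included, and the job is handed in when it is done.

```bash
ls; mkdir -p pics
python3 - <<'E'
from rig import arm
import cv2
print(arm.observe())
for n in ("scene","top"):
    c=arm.read_camera(n); cv2.imwrite(f"pics/{n}0.png",c["frame"]); print(n,c["fovy"],c["cx"],c["cy"],c["D"],c["extrinsics"])
E
```

```text
inch.py
pics
rig.py
{'time_s': 0.0, 'qpos': array([ 1.06867848e+00,  1.81584420e-01,  1.60798909e+00,  1.13987218e-06,
        1.35379237e+00, -2.06298501e-01]), 'qvel': array([-1.07536950e-03,  1.08814611e-03, -4.38338922e-04, -1.80918823e-03,
       -2.36059161e-03,  7.48561094e-05]), 'effort': array([-2.80033164e-04, -4.44893897e+01, -3.51333296e+01, -2.08337497e-04,
        9.46120330e-03,  3.64871056e-06]), 'eef_pos': array([0.16734065, 0.54954222, 0.2303689 ]), 'tool_rot': array([ 1.47371016e-01,  9.89080885e-01, -8.31381545e-04, -3.08042139e-04]), 'force': array([-0.61401628, -0.50480298, -0.85837936]), 'torque': array([ 0.03759889,  0.02206039, -0.01503133]), 'gripper_force': 0.0, 'finger_gap': 1.0022289190276983}
scene 50.56202449611874 318.2661584852311 199.5596640452503 [-0.09912342  0.          0.          0.          0.        ] [[ 0.80524373 -0.59254073 -0.02186362 -0.3869049 ]
 [-0.37023028 -0.47364508 -0.79911819  0.20232673]
 [ 0.46315448  0.65157949 -0.60077625  0.94067163]
 [ 0.          0.          0.          1.        ]]
top 57.40748357995164 317.52326768134935 201.39206510332616 [-0.05617157  0.          0.          0.          0.        ] [[ 0.00658842 -0.99952464 -0.03011799 -0.01980722]
 [-0.9990147  -0.00525718 -0.04406798  0.4283226 ]
 [ 0.0438887   0.03037866 -0.99857444  1.0586246 ]
 [ 0.          0.          0.          1.        ]]
```
View pics/scene0.png

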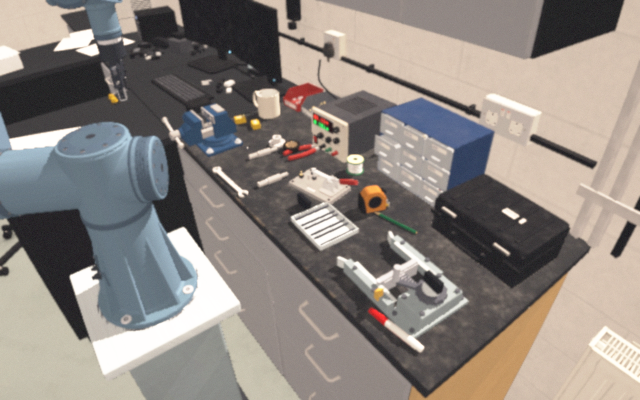

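View pics/top0.png

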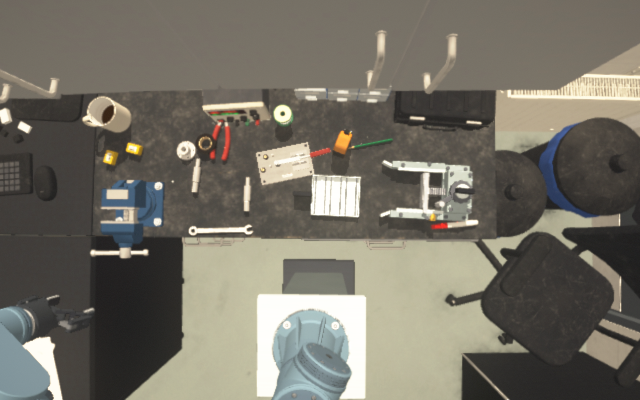

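Create h.py:
```python
import numpy as np, cv2
from scipy.spatial.transform import Rotation as R
from rig import arm
def K(c):
    f=200/np.tan(np.radians(c["fovy"])/2); return np.array([[f,0,c["cx"]],[0,f,c["cy"]],[0,0,1]])
def cast(c,uv,z):
    uv=np.atleast_2d(np.array(uv,float))
    n=cv2.undistortPoints(uv[:,None],K(c),np.array(c["D"]))[:,0]
    E=np.array(c["extrinsics"]); r=E[:3,:3]; o=-r.T@E[:3,3]
    d=np.c_[n,np.ones(len(n))]@r
    z=np.broadcast_to(z,len(n))
    return o+d*((z-o[2])/d[:,2])[:,None]
def proj(c,P):
    E=np.array(c["extrinsics"]); 
    return cv2.projectPoints(np.atleast_2d(np.array(P,float)),cv2.Rodrigues(E[:3,:3])[0],E[:3,3],K(c),np.array(c["D"]))[0][:,0]
def tri(cs,uvs):
    A=[];b=[]
    for c,uv in zip(cs,uvs):
        p0=cast(c,uv,0)[0];p1=cast(c,uv,.1)[0];d=(p1-p0)/np.linalg.norm(p1-p0)
        M=np.eye(3)-np.outer(d,d);A.append(M);b.append(M@p0)
    return np.linalg.lstsq(np.vstack(A),np.hstack(b),rcond=None)[0]
def goto(pos,yaw=None):
    """shift in current tool axes to a tool-down pose; yaw = world direction (rad) of the tool's y axis (mod pi)"""
    s=arm.observe(); q=R.from_quat(s["tool_rot"]); m=q.as_matrix()
    d=m.T@(np.array(pos)-s["eef_pos"])
    rv=np.zeros(3)
    if yaw is not None:
        cur=np.arctan2(m[1,1],m[0,1]); dy=(yaw-cur+np.pi/2)%np.pi-np.pi/2
        y=np.array([np.cos(cur+dy),np.sin(cur+dy),0]); z=np.array([0,0,-1.]); t=np.c_[np.cross(y,z),y,z]
        rv=R.from_matrix(m.T@t).as_rotvec()
    print("rot",rv.round(3),"shift",d.round(4),"q6",s["qpos"][5].round(2),"pos",s["eef_pos"].round(4))
    return rv,d
```

Run:
```python
from h import *
t=cv2.imread("pics/top0.png")
cv2.imwrite("pics/t_h.png",cv2.resize(t[145:240,370:490],None,fx=6,fy=6,interpolation=cv2.INTER_CUBIC))
cv2.imwrite("pics/t_l.png",cv2.resize(t[110:240,170:370],None,fx=4,fy=4,interpolation=cv2.INTER_CUBIC))
```

```text
(no output)
```

View pics/t_h.png

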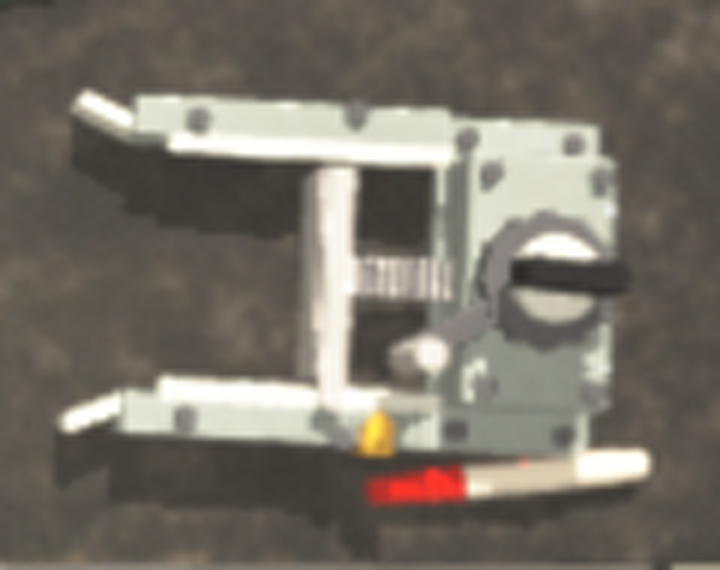

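View pics/t_l.png

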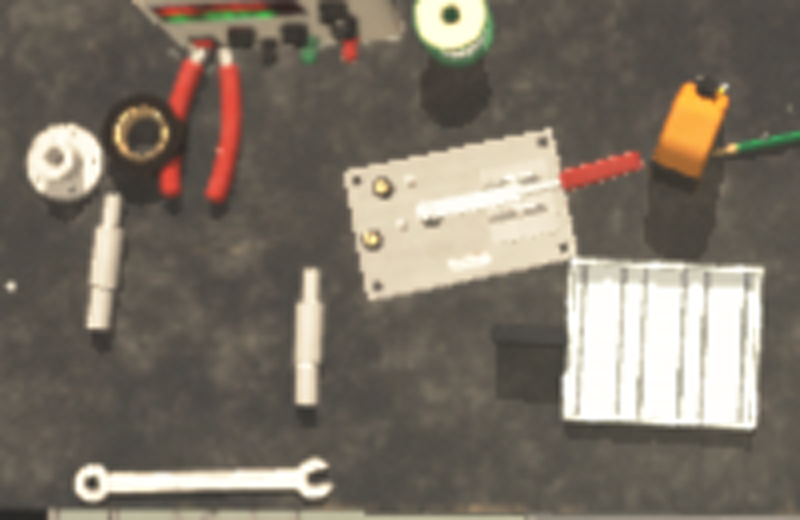

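Run:
```python
from h import *
c=arm.read_camera("top")
h=lambda u,v:(370+u/6-.4,145+v/6-.4); l=lambda u,v:(170+u/4-.4,110+v/4-.4)
print("knob bar ends z.1",cast(c,[h(512,273),h(630,277)],.1).round(4))
print("pin top",cast(c,h(435,352),.099).round(4))
print("disc c",cast(c,h(556,275),.07).round(4))
print("rail tops upper outer/lower outer (mouth, far)",cast(c,[h(135,97),h(450,110),h(122,437),h(437,448)],.032).round(4))
print("clip",cast(c,[h(360,437),h(395,437)],.036).round(4))
print("sh1 ends",cast(c,[l(113,195),l(97,330)],.009).round(4))
print("sh2 ends",cast(c,[l(311,268),l(306,405)],.009).round(4))
print("tray corners",cast(c,[l(574,257),l(765,266),l(757,430),l(565,422)],.014).round(4))
print("handle",cast(c,[l(495,335),l(565,335)],.038).round(4))
```

```text
knob bar ends z.1 [[ 0.4565 -0.3868  0.1   ]
 [ 0.4551 -0.4397  0.1   ]]
pin top [[ 0.4212 -0.3524  0.099 ]]
disc c [[ 0.458  -0.4175  0.07  ]]
rail tops upper outer/lower outer (mouth, far) [[ 0.5451 -0.231   0.032 ]
 [ 0.5397 -0.3815  0.032 ]
 [ 0.3828 -0.2243  0.032 ]
 [ 0.3784 -0.3738  0.032 ]]
clip [[ 0.3834 -0.3361  0.036 ]
 [ 0.3835 -0.3527  0.036 ]]
sh1 ends [[0.5554 0.3415 0.009 ]
 [0.4542 0.3513 0.009 ]]
sh2 ends [[0.5007 0.1908 0.009 ]
 [0.3995 0.1929 0.009 ]]
tray corners [[ 0.5087 -0.004   0.014 ]
 [ 0.5026 -0.1431  0.014 ]
 [ 0.3833 -0.1375  0.014 ]
 [ 0.3882  0.0017  0.014 ]]
handle [[0.4498 0.051  0.038 ]
 [0.45   0.001  0.038 ]]
```

```bash
python3 inch.py '[[0,0,0,-0.19,-0.078,0,1],[0,0,0,-0.19,-0.078,0,1],[0,0,0,-0.19,-0.078,0,1],[0,0,0,-0.19,-0.078,0,1],[0,0,0,-0.19,-0.078,0,1]]'
python3 inch.py '[[0,0,0,-0.148,-0.143,0,1],[0,0,0,-0.148,-0.143,0,1],[0,0,0,-0.148,-0.143,0,1],[0,0,0,-0.148,-0.143,0,1],[0,0,0,-0.148,-0.143,0,1]]'
python3 inch.py '[[0,0,0,-0.058,-0.191,0,1],[0,0,0,-0.058,-0.191,0,1],[0,0,0,-0.058,-0.191,0,1],[0,0,0,-0.058,-0.191,0,1],[0,0,0,-0.058,-0.191,0,1]]'
python3 inch.py '[[0,0,0,-0.058,-0.191,0,1],[0,0,0,-0.058,-0.191,0,1],[0,0,0,-0.058,-0.191,0,1],[0,0,0,-0.058,-0.191,0,1],[0,0,0,-0.058,-0.191,0,1]]'
python3 - <<'E'
from h import *
c=arm.read_camera("wrist");E=np.array(c["extrinsics"]);s=arm.observe()
print(s["eef_pos"],s["qpos"]); print("cam pos",-E[:3,:3].T@E[:3,3]); print(E.round(3),c["fovy"])
print("see ctr",cast(c,(320,200),.03))
E
```

```text
time_s: 0.57
eef_pos: [0.3277, 0.4184, 0.2311]
tool_rot: [0.147, 0.989, -0.0, -0.0]
force: [0.8, 0.0, -0.3]
finger_gap: 0.998
gripper_force: 0.0
time_s: 0.98
eef_pos: [0.427, 0.238, 0.2312]
tool_rot: [0.147, 0.989, -0.0, 0.0]
force: [1.3, 0.6, 0.7]
finger_gap: 0.998
gripper_force: 0.0
time_s: 1.4
eef_pos: [0.4257, 0.038, 0.2312]
tool_rot: [0.148, 0.989, -0.0, 0.0]
force: [0.6, 0.3, 0.0]
finger_gap: 0.999
gripper_force: 0.0
time_s: 1.82
eef_pos: [0.4255, -0.162, 0.2314]
tool_rot: [0.148, 0.989, -0.0, 0.0]
force: [0.6, -0.7, 0.6]
finger_gap: 0.998
gripper_force: 0.0
[ 0.42581156 -0.16672219  0.23158903] [-0.63143223 -0.09326409  1.89129254 -0.00327907  1.34067814 -1.90156213]
cam pos [ 0.36418595 -0.14356245  0.37391366]
[[ 0.294  0.956 -0.002  0.031]
 [ 0.923 -0.283  0.26  -0.474]
 [ 0.248 -0.079 -0.966  0.259]
 [ 0.     0.     0.     1.   ]] 71.98756541728754
see ctr [[ 0.45961229 -0.17393595  0.03      ]]
```

```bash
python3 inch.py '[[0,0,0.6,-0.049,-0.178,0,1],[0,0,0.6,-0.049,-0.178,0,1],[0,0,0.6,-0.049,-0.178,0,1],[0,0,0.6,-0.049,-0.178,0,1],[0,0,0.6,-0.049,-0.178,0,1]]' >/dev/null
python3 inch.py '[[0,0,0.22,0,0,0,1],[0,0,0.22,0,0,0,0.5],[0,0,0.22,0,0,0,0.5]]'
python3 - <<'E'
from h import *
c=arm.read_camera("wrist");cv2.imwrite("pics/w1.png",c["frame"])
goto([.421,-.352,.23],.46)
E
```

```text
time_s: 2.53
eef_pos: [0.4208, -0.3438, 0.2307]
tool_rot: [0.531, 0.847, 0.0, -0.001]
force: [-1.3, 0.6, -0.5]
finger_gap: 0.747
gripper_force: 0.0
rot [-0.    -0.001 -0.003] shift [-0.0077 -0.0037  0.0008] q6 -1.36 pos [ 0.4209 -0.3434  0.2308]
```

View pics/w1.png

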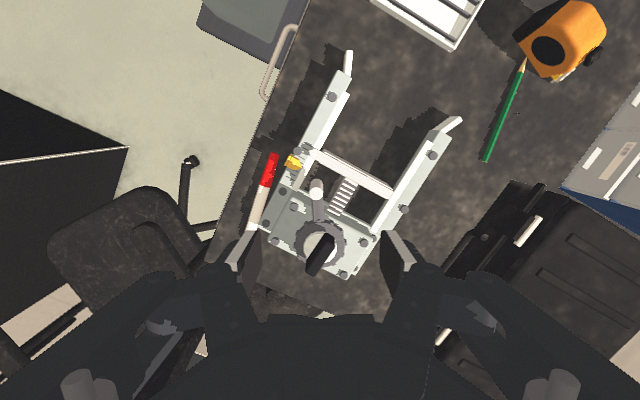

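Run:
```python
from h import *
t=cv2.imread("pics/w1.png")
cv2.imwrite("pics/w1c.png",cv2.resize(t[135:235,255:375],None,fx=6,fy=6,interpolation=cv2.INTER_CUBIC)[:600])
```

```text
(no output)
```

View pics/w1c.png

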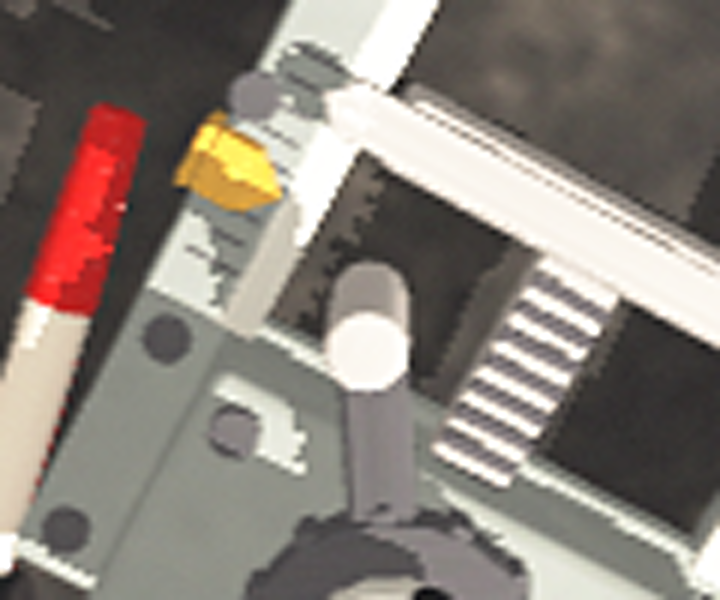

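```bash
cat >> h.py <<'E'
HY=-1.606; HO=np.array([.464,-.2277,0]); HM=R.from_euler("z",HY).as_matrix()
def toH(p): return (np.atleast_2d(p)-HO)@HM
def toW(p): return np.atleast_2d(p)@HM.T+HO
E
python3 - <<'E'
from h import *
c=arm.read_camera("wrist"); h=lambda u,v:(255+u/6-.4,135+v/6-.4)
print("nose H",toH(cast(c,[h(282,190)]*2,[.036,.041])).round(4))
print("ptr H",toH(cast(c,h(330,100),.041)).round(4))
print("pin W",cast(c,h(369,350),.099).round(4),toH(cast(c,h(369,350),.099)).round(4))
E=c["extrinsics"];print("cam H",toH(-E[:3,:3].T@E[:3,3]))
rr=[h(0,0)]
E
```

```text
nose H [[ 0.1196 -0.0632  0.036 ]
 [ 0.1187 -0.0633  0.041 ]]
ptr H [[ 0.098  -0.0631  0.041 ]]
pin W [[ 0.4212 -0.3524  0.099 ]] [[ 0.1261 -0.0384  0.099 ]]
cam H [[ 0.06037959 -0.06845685  0.37348165]]
```

```bash
python3 inch.py '[[0,0,0,-0.008,-0.004,0.12,0.5],[0,0,0,-0.008,-0.004,0.12,0.5],[0,0,0,-0.008,-0.004,0.12,0.5],[0,0,0,-0.008,-0.004,0.13,0.5],[0,0,0,-0.008,-0.004,0.16,0.5]]'
python3 inch.py '[[0,0,0,0,0,0,0.5],[0,0,0,0,0,0,0],[0,0,0,0,0,0,0],[0,0,0,0,0,0,0],[0,0,0,0,0,0,0]]' 40
python3 - <<'E'
from h import *
goto([.4212,-.3524,.07])
A=np.array([.4577,-.4176])
for a in (.3,.6,.9,1.25,1.3):
    d=np.array([.4212,-.3524])-A; r=R.from_euler("z",a).as_matrix()[:2,:2]
    print(a); goto(np.r_[A+r@d,.07],.46+a)
E
```

```text
time_s: 3.05
eef_pos: [0.4223, -0.3535, 0.0729]
tool_rot: [0.528, 0.849, -0.001, 0.002]
force: [0.5, -1.6, 0.6]
finger_gap: 0.5
gripper_force: 0.0
time_s: 3.47
eef_pos: [0.4219, -0.3535, 0.0736]
tool_rot: [0.529, 0.849, -0.001, 0.001]
force: [-1.9, 2.8, 5.5]
finger_gap: 0.158
gripper_force: 39.3
rot [0. 0. 0.] shift [ 0.0013 -0.0001  0.0036] q6 -1.37 pos [ 0.4219 -0.3535  0.0736]
0.3
rot [ 0.     0.003 -0.304] shift [-0.0032 -0.022   0.0036] q6 -1.37 pos [ 0.4219 -0.3535  0.0736]
0.6
rot [-0.     0.003 -0.604] shift [-0.014  -0.0415  0.0036] q6 -1.37 pos [ 0.4219 -0.3535  0.0736]
0.9
rot [-0.001  0.003 -0.904] shift [-0.0301 -0.057   0.0037] q6 -1.37 pos [ 0.4219 -0.3535  0.0736]
1.25
rot [-1.000e-03  3.000e-03 -1.254e+00] shift [-0.0536 -0.0681  0.0038] q6 -1.37 pos [ 0.4219 -0.3535  0.0736]
1.3
rot [-0.002  0.003 -1.304] shift [-0.0573 -0.069   0.0038] q6 -1.37 pos [ 0.4219 -0.3535  0.0736]
```

```bash
python3 inch.py '[[0,0,-0.12,-0.001,-0.0089,0,0],[0,0,-0.24,-0.003,-0.0177,0,0],[0,0,-0.36,-0.006,-0.026,0,0],[0,0,-0.48,-0.010,-0.034,0,0],[0,0,-0.60,-0.015,-0.0413,0,0]]' 60
python3 - <<'E'
from h import *
A=np.array([.4577,-.4176])
d=np.array([.4212,-.3524])-A
p=arm.observe()["eef_pos"][:2]-A; print("q",np.arctan2(*p[::-1])-np.arctan2(*d[::-1]),np.linalg.norm(p))
for a in (.7,.8,.9,1.,1.1,1.15):
    r=R.from_euler("z",a).as_matrix()[:2,:2]
    goto(np.r_[A+r@d,.0715],.46+a)
E
```

```text
time_s: 3.88
eef_pos: [0.3911, -0.3846, 0.0736]
tool_rot: [0.252, 0.968, -0.0, 0.001]
force: [-0.5, 4.5, 7.7]
finger_gap: 0.151
gripper_force: 58.6
q 0.6000846530808923 0.07433114157632521
rot [-0.     0.002 -0.099] shift [-0.0003 -0.0074  0.0021] q6 -2.06 pos [ 0.3911 -0.3846  0.0736]
rot [-0.     0.002 -0.199] shift [-0.0018 -0.0148  0.0021] q6 -2.06 pos [ 0.3911 -0.3846  0.0736]
rot [-0.     0.002 -0.299] shift [-0.004  -0.0219  0.0021] q6 -2.06 pos [ 0.3911 -0.3846  0.0736]
rot [-0.     0.002 -0.399] shift [-0.0069 -0.0288  0.0022] q6 -2.06 pos [ 0.3911 -0.3846  0.0736]
rot [-0.     0.002 -0.499] shift [-0.0105 -0.0353  0.0022] q6 -2.06 pos [ 0.3911 -0.3846  0.0736]
rot [-0.001  0.002 -0.549] shift [-0.0125 -0.0385  0.0022] q6 -2.06 pos [ 0.3911 -0.3846  0.0736]
```

```bash
python3 inch.py '[[0,0,-0.1,-0.0005,-0.0074,0,0],[0,0,-0.2,-0.002,-0.0148,0,0],[0,0,-0.3,-0.004,-0.0219,0,0],[0,0,-0.4,-0.007,-0.0288,0,0],[0,0,-0.48,-0.010,-0.034,0,0]]'
python3 inch.py '[[0,0,0,0,0,0,0.4],[0,0,0,0,0,0,0.4],[0,0,0,0,0,-0.03,0.4],[0,0,0,0,0,-0.07,0.4],[0,0,0,0,0,-0.1,0.4]]'
python3 - <<'E'
from h import *
goto([.4577,-.4176,.17],0-.035)
E
```

```text
time_s: 4.3
eef_pos: [0.3831, -0.4192, 0.0736]
tool_rot: [0.015, 1.0, -0.0, 0.001]
force: [-1.5, 5.5, 9.1]
finger_gap: 0.153
gripper_force: 58.7
time_s: 4.72
eef_pos: [0.3827, -0.4188, 0.1737]
tool_rot: [0.019, 1.0, -0.0, 0.0]
force: [0.5, -1.2, 0.8]
finger_gap: 0.394
gripper_force: 0.0
rot [-0.000e+00  1.000e-03  1.568e+00] shift [-0.0749  0.004   0.0037] q6 -2.57 pos [ 0.3827 -0.4188  0.1737]
```

```bash
python3 inch.py '[[0,0,0.6,-0.075,0.004,0,0.4],[0,0,0.6,-0.075,0.004,0,0.4],[0,0,0.6,-0.075,0.004,0,0.4],[0,0,0.6,-0.075,0.004,0,0.4],[0,0,0.6,-0.075,0.004,0,0.4]]'>/dev/null
python3 inch.py '[[0,0,0.6,0,0,0,0.4],[0,0,0.6,0,0,0,0.4],[0,0,0.6,0,0,0,0.4],[0,0,0.6,0,0,0,0.4],[0,0,0.6,0,0,0,0.4]]' >/dev/null
python3 inch.py '[[0,0,0.37,0,0,0,0.4],[0,0,0.37,0,0,0,0.4],[0,0,0.37,0,0,0,0.4],[0,0,0.37,0,0,0,0.4]]'
python3 - <<'E'
from h import *
goto([.4577,-.4176,.076],0-.035)
c=arm.read_camera("wrist");cv2.imwrite("pics/w2.png",c["frame"])
print(proj(c,toW([[.19,0,.1],[.118,-.06,.036]])))
c=arm.read_camera("top");cv2.imwrite("pics/t2.png",c["frame"])
E
```

```text
time_s: 5.88
eef_pos: [0.4577, -0.4173, 0.1717]
tool_rot: [0.721, 0.693, -0.0, 0.0]
force: [-0.6, 0.3, 0.9]
finger_gap: 0.401
gripper_force: 0.0
rot [ 0.     0.001 -0.006] shift [-0.0003 -0.      0.0957] q6 -0.89 pos [ 0.4577 -0.4173  0.1717]
[[318.08439138 202.8367282 ]
 [256.01790335 113.00799823]]
```

View pics/w2.png

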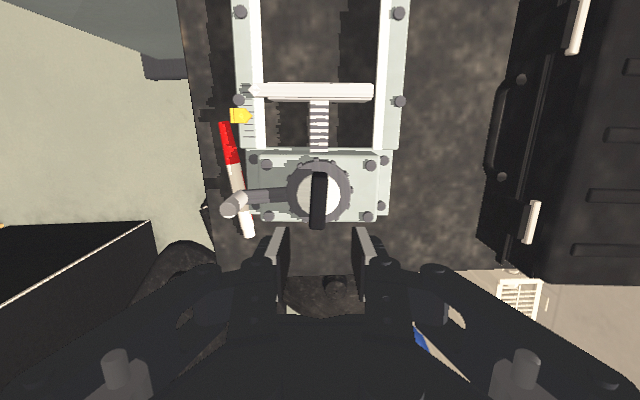

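```bash
python3 inch.py '[[0,0,0,0,0,0.04,0.4],[0,0,0,0,0,0.07,0.4],[0,0,0,0,0,0.085,0.4],[0,0,0,0,0,0.094,0.4],[0,0,0,0,0,0.094,0.4]]'
python3 inch.py '[[0,0,0,0,0,0,0],[0,0,0,0,0,0,0],[0,0,0,0,0,0,0],[0,0,0,0,0,0,0]]' 80
python3 inch.py '[[0,0,0.1,0,0,0,0],[0,0,0.2,0,0,0,0],[0,0,0.3,0,0,0,0],[0,0,0.4,0,0,0,0],[0,0,0.5,0,0,0,0]]'
```

```text
time_s: 6.4
eef_pos: [0.4566, -0.4162, 0.075]
tool_rot: [0.719, 0.695, 0.0, -0.002]
force: [-0.1, 0.1, -0.1]
finger_gap: 0.401
gripper_force: 0.0
time_s: 6.73
eef_pos: [0.456, -0.418, 0.0787]
tool_rot: [0.719, 0.695, -0.001, -0.001]
force: [-8.7, 0.2, 0.8]
finger_gap: 0.146
gripper_force: 77.9
time_s: 7.15
eef_pos: [0.4559, -0.418, 0.0787]
tool_rot: [0.87, 0.494, -0.002, -0.0]
force: [-9.7, 0.9, 1.1]
finger_gap: 0.147
gripper_force: 77.2
```

```bash
python3 inch.py '[[0,0,0.12,0,0,0,0],[0,0,0.24,0,0,0,0],[0,0,0.36,0,0,0,0],[0,0,0.48,0,0,0,0],[0,0,0.6,0,0,0,0]]' >/dev/null
python3 inch.py '[[0,0,0.12,0,0,0,0],[0,0,0.24,0,0,0,0],[0,0,0.36,0,0,0,0],[0,0,0.48,0,0,0,0],[0,0,0.55,0,0,0,0]]'
python3 - <<'E'
from h import *
c=arm.read_camera("wrist");cv2.imwrite("pics/w3.png",c["frame"])
p=proj(c,toW([[.118,-.063,.041]]))[0]; print(p)
E
```

```text
time_s: 7.98
eef_pos: [0.4557, -0.4178, 0.0787]
tool_rot: [0.998, -0.059, -0.002, 0.0]
force: [-11.2, 1.4, 2.0]
finger_gap: 0.143
gripper_force: 77.4
[231.05477397 303.36966614]
```

View pics/w3.png

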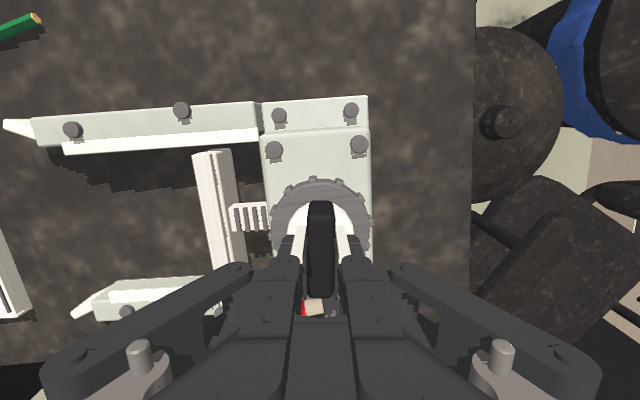

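```bash
python3 inch.py '[[0,0,0,0,0,0,0.4],[0,0,0,0,0,0,0.4],[0,0,0,0,0,-0.02,0.4],[0,0,0,0,0,-0.045,0.4]]' >/dev/null
python3 inch.py '[[0,0,-0.6,0,0,0,0.4],[0,0,-0.6,0,0,0,0.4],[0,0,-0.6,0,0,0,0.4],[0,0,-0.6,0,0,0,0.4],[0,0,-0.6,0,0,0,0.4]]' >/dev/null
python3 inch.py '[[0,0,-0.6,0,0,0,0.4],[0,0,-0.6,0,0,0,0.4],[0,0,-0.6,0,0,0,0.4],[0,0,-0.6,0,0,0,0.4],[0,0,-0.6,0,0,0,0.4]]' >/dev/null
python3 inch.py '[[0,0,-0.45,0,0,0,0.4],[0,0,-0.45,0,0,0,0.4],[0,0,-0.45,0,0,0,0.4],[0,0,-0.45,0,0,0,0.4],[0,0,-0.45,0,0,0,0.4]]'
python3 - <<'E'
from h import *
c=arm.read_camera("wrist");cv2.imwrite("pics/w4.png",c["frame"])
p=proj(c,toW([[.118,-.063,.041]]))[0]; print(p); u,v=p.astype(int)
E=c["extrinsics"];print("cam H",toH(-E[:3,:3].T@E[:3,3]))
print(u-35,v-30)
a=cv2.resize(c["frame"][v-30:v+30,u-35:u+45],None,fx=8,fy=8,interpolation=cv2.INTER_CUBIC); cv2.imwrite("pics/w4c.png",a)
E
```

```text
time_s: 9.62
eef_pos: [0.4584, -0.4181, 0.1238]
tool_rot: [0.718, 0.696, -0.0, 0.001]
force: [0.1, 0.1, -1.4]
finger_gap: 0.402
gripper_force: 0.0
[236.56610958 109.34115358]
cam H [[0.12553682 0.00194326 0.2662332 ]]
201 79
```

View pics/w4c.png

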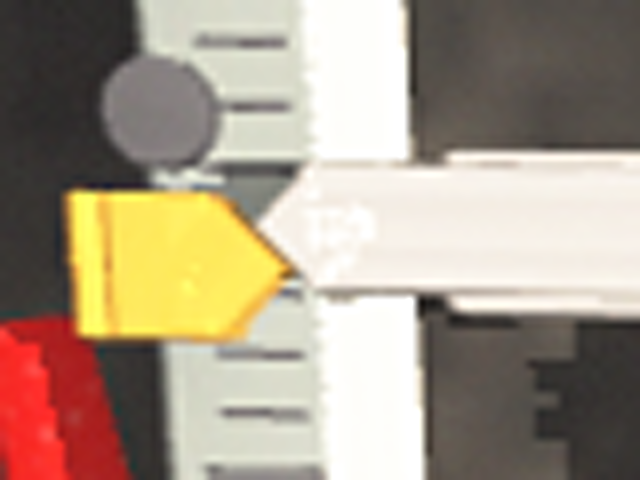

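Run:
```python
from h import *
c=arm.read_camera("wrist"); k=lambda u,v:(201+(u+.5)/8-.5,79+(v+.5)/8-.5)
print("ptr",toH(cast(c,k(258,225),.041)).round(4))
print("nose",toH(cast(c,[k(293,268)]*3,[.034,.038,.041])).round(4))
print("ticks",toH(cast(c,[k(250,41),k(250,105),k(260,353),k(262,413)],.032)).round(4))
print("rail end?",toH(cast(c,k(265,472),.032)))
# bar ends of the knob: dark mask about the axis
u,v=proj(c,toW([.19,0,.1]))[0]; print(u,v)
f=c["frame"]; m=(f.max(2)<60).astype(np.uint8); m[:, :int(u)-45]=0; m[:, int(u)+45:]=0; m[:int(v)-45]=0; m[int(v)+45:]=0
n,l,s,ce=cv2.connectedComponentsWithStats(m); i=l[int(round(v)),int(round(u))]; print(i,s[i],ce[i])
pts=np.argwhere(l==i)[:,::-1].astype(np.float32); print(cv2.minAreaRect(pts))
P=toH(cast(c,cv2.boxPoints(cv2.minAreaRect(pts)),.1)); print(P.round(4))
```

```text
ptr [[ 0.1156 -0.0655  0.041 ]]
nose [[ 0.1195 -0.0645  0.034 ]
 [ 0.1196 -0.0633  0.038 ]
 [ 0.1196 -0.0624  0.041 ]]
ticks [[ 0.0978 -0.0676  0.032 ]
 [ 0.1038 -0.0681  0.032 ]
 [ 0.1278 -0.0691  0.032 ]
 [ 0.1338 -0.0694  0.032 ]]
rail end? [[ 0.1398027 -0.069595   0.032    ]]
316.5693680441518 223.44444238571418
1 [ 271  202   80   66 2354] [310.45581988 224.58326253]
((311.0771179199219, 236.78616333007812), (75.8775863647461, 66.62713623046875), 4.573921203613281)
[[ 0.2212 -0.0311  0.1   ]
 [ 0.1746 -0.0255  0.1   ]
 [ 0.1787  0.0222  0.1   ]
 [ 0.2259  0.0199  0.1   ]]
```

```bash
python3 inch.py '[[0,0,0.6,0,0,0,0.4],[0,0,0.6,0,0,0,0.4],[0,0,0.6,0,0,0,0.4],[0,0,0.6,0,0,0,0.4],[0,0,0.6,0,0,0,0.4]]' >/dev/null
python3 inch.py '[[0,0,0.6,0,0,0,0.4],[0,0,0.6,0,0,0,0.4],[0,0,0.6,0,0,0,0.4],[0,0,0.6,0,0,0,0.4],[0,0,0.6,0,0,0,0.4]]' >/dev/null
python3 inch.py '[[0,0,0.27,0,0,0,0.4],[0,0,0.27,0,0,0,0.4],[0,0,0.27,0,0,0,0.4],[0,0,0.27,0,0,0,0.4]]'
python3 - <<'E'
from h import *
goto([.4577,-.4176,.077],-.035-1.47)
c=arm.read_camera("wrist"); f=c["frame"]; u,v=proj(c,toW([.19,0,.1]))[0]; print(u,v)
cv2.imwrite("pics/w5c.png",cv2.resize(f[int(v)-50:int(v)+50,int(u)-60:int(u)+60],None,fx=4,fy=4,interpolation=cv2.INTER_CUBIC))
E
```

```text
time_s: 10.88
eef_pos: [0.4578, -0.4176, 0.1227]
tool_rot: [0.999, 0.033, 0.0, 0.0]
force: [-0.4, 0.0, -0.1]
finger_gap: 0.401
gripper_force: 0.0
rot [ 0.001 -0.001  0.001] shift [-0.0001 -0.      0.0457] q6 0.57 pos [ 0.4578 -0.4176  0.1227]
318.3420718163827 228.75888686840892
```

View pics/w5c.png

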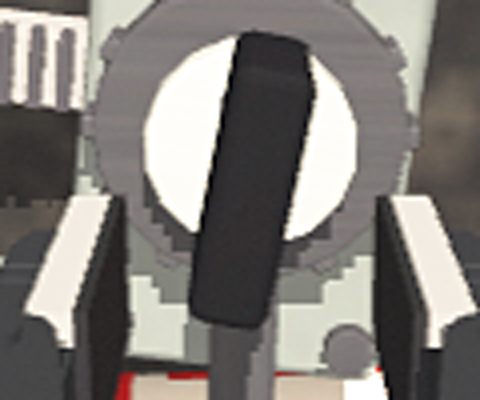

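```bash
python3 inch.py '[[0,0,0.12,0,0,0.02,0.4],[0,0,0.18,0,0,0.035,0.4],[0,0,0.18,0,0,0.045,0.4],[0,0,0.18,0,0,0.045,0.4]]' >/dev/null
python3 inch.py '[[0,0,0,0,0,0,0],[0,0,0,0,0,0,0],[0,0,0,0,0,0,0],[0,0,0,0,0,0,0]]' 80
python3 inch.py '[[0,0,0.08,0,0,0,0],[0,0,0.16,0,0,0,0],[0,0,0.24,0,0,0,0],[0,0,0.32,0,0,0,0],[0,0,0.333,0,0,0,0]]'
python3 inch.py '[[0,0,0,0,0,0,0],[0,0,0,0,0,0,0.4],[0,0,0,0,0,0,0.4],[0,0,0,0,0,-0.02,0.4],[0,0,0,0,0,-0.045,0.4]]'
```

```text
time_s: 11.6
eef_pos: [0.4578, -0.418, 0.0782]
tool_rot: [0.998, -0.057, 0.0, 0.001]
force: [-0.8, -0.8, -0.7]
finger_gap: 0.15
gripper_force: 80.2
time_s: 12.02
eef_pos: [0.4577, -0.4186, 0.0782]
tool_rot: [0.975, -0.223, 0.001, 0.001]
force: [-1.8, -3.5, 0.2]
finger_gap: 0.143
gripper_force: 80.0
time_s: 12.43
eef_pos: [0.4565, -0.4152, 0.1202]
tool_rot: [0.975, -0.221, -0.002, -0.002]
force: [-0.3, -0.8, 0.0]
finger_gap: 0.404
gripper_force: 0.0
```

```bash
python3 inch.py '[[0,0,-0.6,0,0,0,0.4],[0,0,-0.6,0,0,0,0.4],[0,0,-0.6,0,0,0,0.4],[0,0,-0.6,0,0,0,0.4],[0,0,-0.6,0,0,0,0.4]]' >/dev/null
python3 inch.py '[[0,0,-0.6,0,0,0,0.4],[0,0,-0.6,0,0,0,0.4],[0,0,-0.6,0,0,0,0.4],[0,0,-0.6,0,0,0,0.4],[0,0,-0.6,0,0,0,0.4]]' >/dev/null
python3 inch.py '[[0,0,-0.6,0,0,0,0.4],[0,0,-0.6,0,0,0,0.4],[0,0,-0.6,0,0,0,0.4],[0,0,-0.6,0,0,0,0.4],[0,0,-0.6,0,0,0,0.4]]' >/dev/null
python3 inch.py '[[0,0,-0.18,0,0,0,0.4],[0,0,-0.18,0,0,0,0.4],[0,0,-0.18,0,0,0,0.4],[0,0,-0.18,0,0,0,0.4]]'
python3 - <<'E'
from h import *
c=arm.read_camera("wrist")
p=proj(c,toW([[.118,-.063,.041]]))[0]; print(p); u,v=p.astype(int)
print(u-30,v-25)
a=cv2.resize(c["frame"][v-25:v+25,u-30:u+30],None,fx=10,fy=10,interpolation=cv2.INTER_CUBIC); cv2.imwrite("pics/w6c.png",a)
E
```

```text
time_s: 14.02
eef_pos: [0.4577, -0.417, 0.1223]
tool_rot: [0.721, 0.693, 0.0, -0.0]
force: [0.0, -0.1, 0.3]
finger_gap: 0.397
gripper_force: 0.0
[236.73403858 111.67890519]
206 86
```

View pics/w6c.png

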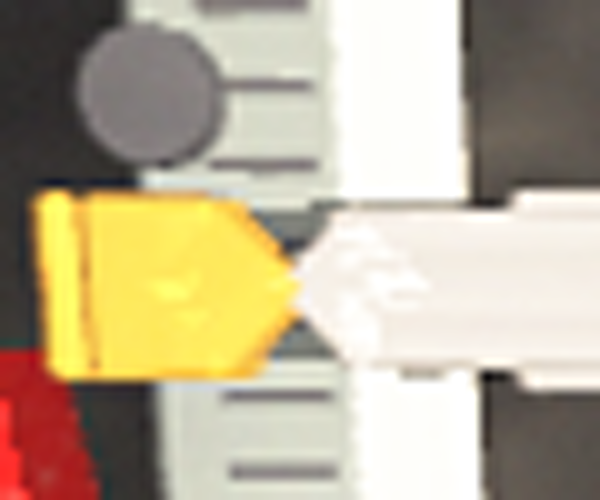

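```bash
python3 inch.py '[[0,0,-0.6,0,0,-0.03,0.4],[0,0,-0.6,0,0,-0.03,0.4],[0,0,-0.6,0,0,-0.03,0.4],[0,0,-0.6,0,0,-0.03,0.4],[0,0,-0.6,0,0,-0.03,0.4]]' >/dev/null
python3 inch.py '[[0,0,-0.6,0,0,0,0.4],[0,0,-0.6,0,0,0,0.4],[0,0,-0.6,0,0,0,0.4],[0,0,-0.6,0,0,0,0.4],[0,0,-0.6,0,0,0,0.4]]' >/dev/null
python3 inch.py '[[0,0,-0.38,0,0,0,0.4],[0,0,-0.38,0,0,0,0.4],[0,0,-0.38,0,0,0,0.4],[0,0,-0.38,0,0,0,0.4]]'
python3 - <<'E'
from h import *
goto([.3829,-.4190,.073],1.54)
c=arm.read_camera("top"); f=c["frame"].astype(int)
for q in (1.0,1.08,1.15):
    print(q,toW([.19+.075*np.cos(q-2.65),.075*np.sin(q-2.65),.087]))
u,v=proj(c,[.383,-.42,.099])[0].astype(int); print(u,v); print(f[v-7:v+8,u-7:u+8].min(2))
E
```

```text
time_s: 15.23
eef_pos: [0.4576, -0.4172, 0.1523]
tool_rot: [0.013, 1.0, 0.0, 0.0]
force: [-0.6, -0.3, -1.2]
finger_gap: 0.393
gripper_force: 0.0
rot [0.    0.    0.005] shift [ 0.0746 -0.0037  0.0793] q6 -2.48 pos [ 0.4576 -0.4172  0.1523]
1.0 [[ 0.38280299 -0.40902043  0.087     ]]
1.08 [[ 0.38235707 -0.41500224  0.087     ]]
1.15 [[ 0.38236018 -0.42025116  0.087     ]]
467 217
[[101 105 114 122 130 140 143 148 158 163 166 167 168 170 173]
 [110 124 144 159 165 166 167 167 168 170 171 171 173 177 180]
 [136 157 164 167 169 171 172 173 173 173 175 177 180 182 183]
 [160 167 169 170 171 173 176 176 177 178 180 181 184 183 184]
 [167 169 171 173 174 176 179 179 180 181 182 184 184 185 185]
 [169 171 173 175 177 178 179 180 181 183 183 184 184 185 186]
 [171 174 176 176 178 179 180 181 183 183 182 184 185 186 187]
 [174 176 179 178 179 180 182 183 183 183 184 184 187 188 188]
 [176 177 179 180 180 182 184 184 183 184 185 186 187 188 188]
 [179 179 180 182 182 182 183 184 184 185 185 188 188 188 189]
 [179 181 182 184 183 184 184 185 185 186 186 188 188 188 189]
 [181 181 183 184 183 184 185 185 186 188 189 189 189 189 190]
 [182 183 183 184 184 185 184 186 188 189 189 189 189 190 191]
 [183 184 184 185 185 185 186 188 188 188 189 189 191 191 192]
 [183 185 184 185 186 187 187 188 189 189 190 190 191 192 193]]
```

```bash
python3 inch.py '[[0,0,0,0.04,-0.002,0,0.5],[0,0,0,0.0746,-0.004,0,0.5],[0,0,0,0.0746,-0.004,0.03,0.5],[0,0,0,0.0746,-0.004,0.06,0.5],[0,0,0,0.0746,-0.004,0.079,0.5]]'
python3 inch.py '[[0,0,0,0,0,0,0.5],[0,0,0,0,0,0,0],[0,0,0,0,0,0,0],[0,0,0,0,0,0,0],[0,0,0,0,0,0,0]]' 60
python3 - <<'E'
from h import *
A=np.array([.4577,-.4176]); d=np.array([.4212,-.3524])-A
p=arm.observe()["eef_pos"][:2]-A; print("q",np.arctan2(*p[::-1])%6.283-np.arctan2(*d[::-1]),np.linalg.norm(p))
for a in (.98,.86,.74,.62,.5,0,-.08):
    r=R.from_euler("z",a).as_matrix()[:2,:2]; goto(np.r_[A+r@d,.0715],.46+a)
E
```

```text
time_s: 15.7
eef_pos: [0.3817, -0.4186, 0.0715]
tool_rot: [0.018, 1.0, 0.001, -0.0]
force: [-0.4, 0.0, 0.1]
finger_gap: 0.497
gripper_force: 0.0
time_s: 16.12
eef_pos: [0.3837, -0.4203, 0.0751]
tool_rot: [0.015, 1.0, -0.001, 0.001]
force: [0.1, -0.1, 2.7]
finger_gap: 0.154
gripper_force: 58.6
q 1.0969985182900603 0.07407516685831761
rot [-0.002  0.002  0.101] shift [0.0007 0.0087 0.0036] q6 -2.58 pos [ 0.3837 -0.4203  0.0751]
rot [-0.002  0.002  0.221] shift [-0.0003  0.0176  0.0036] q6 -2.58 pos [ 0.3837 -0.4203  0.0751]
rot [-0.002  0.002  0.341] shift [-0.0023  0.0263  0.0035] q6 -2.58 pos [ 0.3837 -0.4203  0.0751]
rot [-0.002  0.002  0.461] shift [-0.0054  0.0348  0.0035] q6 -2.58 pos [ 0.3837 -0.4203  0.0751]
rot [-0.002  0.002  0.581] shift [-0.0095  0.0427  0.0035] q6 -2.58 pos [ 0.3837 -0.4203  0.0751]
rot [-1.000e-03  3.000e-03  1.081e+00] shift [-0.0355  0.069   0.0035] q6 -2.58 pos [ 0.3837 -0.4203  0.0751]
rot [-1.000e-03  3.000e-03  1.161e+00] shift [-0.0408  0.0719  0.0035] q6 -2.58 pos [ 0.3837 -0.4203  0.0751]
```

```bash
python3 inch.py '[[0,0,0.10,0.0005,0.0087,0,0],[0,0,0.22,-0.0005,0.0176,0,0],[0,0,0.34,-0.0025,0.0263,0,0],[0,0,0.46,-0.0055,0.0348,0,0],[0,0,0.58,-0.0095,0.0427,0,0]]'
python3 - <<'E'
from h import *
A=np.array([.4577,-.4176]); d=np.array([.4212,-.3524])-A
p=arm.observe()["eef_pos"][:2]-A; print("q",np.arctan2(*p[::-1])%6.283-np.arctan2(*d[::-1]),np.linalg.norm(p))
for a in (.4,.3,.2,.1,0,-.05):
    r=R.from_euler("z",a).as_matrix()[:2,:2]; goto(np.r_[A+r@d,.0715],.46+a)
E
```

```text
time_s: 16.53
eef_pos: [0.3948, -0.3793, 0.0752]
tool_rot: [0.303, 0.953, -0.002, 0.002]
force: [2.4, -7.3, -3.8]
finger_gap: 0.15
gripper_force: 58.6
q 0.5131728521267811 0.07368150821691406
rot [-0.003  0.006  0.095] shift [0.0012 0.0084 0.0037] q6 -1.94 pos [ 0.3948 -0.3793  0.0752]
rot [-0.003  0.006  0.195] shift [0.0005 0.0158 0.0036] q6 -1.94 pos [ 0.3948 -0.3793  0.0752]
rot [-0.002  0.006  0.295] shift [-0.001   0.0232  0.0036] q6 -1.94 pos [ 0.3948 -0.3793  0.0752]
rot [-0.002  0.007  0.395] shift [-0.0032  0.0303  0.0036] q6 -1.94 pos [ 0.3948 -0.3793  0.0752]
rot [-0.002  0.007  0.495] shift [-0.006   0.0372  0.0036] q6 -1.94 pos [ 0.3948 -0.3793  0.0752]
rot [-0.002  0.007  0.545] shift [-0.0077  0.0405  0.0036] q6 -1.94 pos [ 0.3948 -0.3793  0.0752]
```

```bash
python3 inch.py '[[0,0,0.10,0.0005,0.0084,0,0],[0,0,0.2,0,0.0158,0,0],[0,0,0.3,-0.0015,0.0232,0,0],[0,0,0.4,-0.0035,0.0303,0,0],[0,0,0.5,-0.0062,0.0372,0,0]]'
python3 inch.py '[[0,0,0,-0.001,0.003,0,0],[0,0,0,-0.002,0.006,0,0]]'
python3 - <<'E'
from h import *
A=np.array([.4577,-.4176]); d=np.array([.4212,-.3524])-A
p=arm.observe()["eef_pos"][:2]-A; print("q",np.arctan2(*p[::-1])%6.283-np.arctan2(*d[::-1]),np.linalg.norm(p),toH(arm.observe()["eef_pos"]))
h=toH(arm.observe()["eef_pos"])[0]; print(np.arctan2(h[1],h[0]-.19)+2.65)
E
```

```text
time_s: 16.95
eef_pos: [0.4215, -0.3542, 0.0753]
tool_rot: [0.529, 0.849, -0.003, 0.004]
force: [1.7, -15.9, -8.7]
finger_gap: 0.15
gripper_force: 58.4
time_s: 17.12
eef_pos: [0.4253, -0.3514, 0.075]
tool_rot: [0.526, 0.85, -0.003, 0.0]
force: [-22.9, -8.5, 9.6]
finger_gap: 0.148
gripper_force: 60.8
q -0.054815287999686824 0.07366872366328957 [[ 0.1250293  -0.03433058  0.07497244]]
-0.005483322027387771
```

```bash
python3 inch.py '[[0,0,0,0,0,0,0.5],[0,0,0,0,0,0,0.5],[0,0,0,0,0,-0.03,0.5],[0,0,0,0,0,-0.07,0.5],[0,0,0,0,0,-0.1,0.5]]'
python3 inch.py '[[0,0,0,0,0,-0.03,1],[0,0,-0.3,0.08,0.05,-0.06,1],[0,0,-0.6,0.17,0.09,-0.06,1],[0,0,-0.6,0.17,0.09,-0.06,1],[0,0,-0.6,0.17,0.09,-0.06,1]]'
python3 - <<'E'
from h import *
c=arm.read_camera("top");cv2.imwrite("pics/t7.png",c["frame"])
goto([.44,.19,.22],1.55)
E
```

```text
time_s: 17.53
eef_pos: [0.4267, -0.349, 0.1759]
tool_rot: [0.526, 0.85, -0.0, 0.001]
force: [0.9, -1.0, 0.6]
finger_gap: 0.497
gripper_force: 0.0
time_s: 17.95
eef_pos: [0.4309, -0.1837, 0.2312]
tool_rot: [0.297, 0.955, -0.0, 0.001]
force: [0.8, 0.8, 0.6]
finger_gap: 0.999
gripper_force: 0.0
rot [ 0.004  0.001 -0.571] shift [0.1971 0.3095 0.013 ] q6 -1.63 pos [ 0.4309 -0.1769  0.2316]
```

```bash
python3 inch.py '[[0,0,0,0.1,0.16,0,1],[0,0,0,0.1,0.16,0,1],[0,0,0,0.1,0.16,0,1],[0,0,0,0.1,0.16,0,1],[0,0,0,0.1,0.16,0,1]]' >/dev/null
python3 inch.py '[[0,0,-0.57,0.1,0.15,0,1],[0,0,-0.57,0.1,0.15,0,1],[0,0,-0.57,0.1,0.15,0,1],[0,0,-0.57,0.1,0.15,0,1],[0,0,-0.57,0.1,0.15,0,1]]'
python3 inch.py '[[0,0,0,0,0,0,1]]' >/dev/null
cat >> h.py <<'E'
def shaft(c,guess,z=.009):
    """bright elongated blob near guess -> mid, axis angle, length"""
    g=cv2.cvtColor(c["frame"],cv2.COLOR_BGR2HSV); m=((g[...,2]>130)&(g[...,1]<70)).astype(np.uint8)
    m=cv2.morphologyEx(m,cv2.MORPH_OPEN,np.ones((3,3)))
    n,l,s,ce=cv2.connectedComponentsWithStats(m); p=proj(c,[*guess,z])[0]
    out=[]
    for i in range(1,n):
        if s[i,4]<60 or np.hypot(*(ce[i]-p))>45: continue
        pts=np.argwhere(l==i)[:,::-1].astype(float); P=cast(c,pts,z)[:,:2]; mu=P.mean(0)
        w,v=np.linalg.eigh(np.cov((P-mu).T)); a=v[:,1]; a=a*np.sign(a[0]); t=(P-mu)@a; b=(P-mu)@np.array([-a[1],a[0]])
        lo,hi=np.percentile(t,[.5,99.5]); q0,q1=np.percentile(b,[1,99])
        out.append((mu+a*(lo+hi)/2+np.array([-a[1],a[0]])*(q0+q1)/2,np.arctan2(a[1],a[0]),hi-lo,q1-q0)); print("blob",[np.round(x,4) for x in out[-1]],s[i,4])
    return out
E
python3 - <<'E'
from h import *
c=arm.read_camera("wrist");cv2.imwrite("pics/w8.png",c["frame"]); shaft(c,(.45,.192)); print("s1 w"); shaft(c,(.505,.346))
c=arm.read_camera("top"); print("top");shaft(c,(.45,.192));shaft(c,(.505,.346))
goto([.45,.192,.1],1.55)
E
```

```text
time_s: 18.83
eef_pos: [0.4435, 0.1884, 0.2309]
tool_rot: [0.015, 1.0, 0.001, 0.001]
force: [-0.8, -0.2, -0.2]
finger_gap: 0.997
gripper_force: 0.0
blob [array([0.4516, 0.1897]), np.float64(-0.0396), np.float64(0.0998), np.float64(0.0196)] 944
s1 w
blob [array([0.536 , 0.3426]), np.float64(0.0469), np.float64(0.1581), np.float64(0.0467)] 1378
top
blob [array([0.4241, 0.1929]), np.float64(-0.0464), np.float64(0.0448), np.float64(0.0153)] 85
blob [array([0.3456, 0.2222]), np.float64(1.5462), np.float64(0.0898), np.float64(0.0263)] 161
blob [array([0.3826, 0.4349]), np.float64(0.0853), np.float64(0.4396), np.float64(0.2119)] 5326
rot [-0.     0.001 -0.018] shift [-0.0057  0.0085  0.1304] q6 -1.39 pos [0.4439 0.1838 0.2304]
```

Run:
```python
from h import *
c=arm.read_camera("wrist"); o=shaft(c,(.45,.192))[0]
goto([*o[0],.12],o[1]+np.pi/2)
goto([*o[0],.003],o[1]+np.pi/2)
```

```text
blob [array([0.4512, 0.1898]), np.float64(-0.0346), np.float64(0.1009), np.float64(0.019)] 967
rot [-0.     0.    -0.006] shift [-0.0068  0.0071  0.1103] q6 -1.39 pos [0.444  0.183  0.2303]
rot [-0.     0.    -0.006] shift [-0.0068  0.0071  0.2273] q6 -1.39 pos [0.444  0.183  0.2303]
```

```bash
python3 inch.py '[[0,0,0,-0.007,0.007,0.04,0.6],[0,0,0,-0.007,0.007,0.08,0.6],[0,0,0,-0.007,0.007,0.12,0.6],[0,0,0,-0.007,0.007,0.16,0.6],[0,0,0,-0.007,0.007,0.19,0.6]]' >/dev/null
python3 inch.py '[[0,0,0,0,0,0.02,0.6],[0,0,0,0,0,0.034,0.6],[0,0,0,0,0,0.034,0.6]]'
python3 - <<'E'
from h import *
goto([.4512,.1898,.005],-.0346+np.pi/2)
E
```

```text
time_s: 19.73
eef_pos: [0.449, 0.188, 0.0032]
tool_rot: [0.022, 1.0, -0.001, -0.003]
force: [-0.8, 0.4, 0.3]
finger_gap: 0.601
gripper_force: 0.0
rot [-0.001 -0.006 -0.008] shift [-0.0021  0.0019 -0.0018] q6 -1.38 pos [0.449  0.188  0.0032]
```

```bash
python3 inch.py '[[0,0,0,-0.001,0.002,-0.002,0.6],[0,0,0,-0.001,0.002,-0.002,0],[0,0,0,-0.001,0.002,-0.002,0],[0,0,0,-0.001,0.002,-0.002,0],[0,0,0,-0.001,0.002,-0.002,0]]' 50
python3 inch.py '[[0,0,0,0,0,-0.03,0],[0,0,0,0,0,-0.06,0],[0,0,0,0,0,-0.1,0],[0,0,0,0,0,-0.1,0]]'
python3 - <<'E'
from h import *
c=arm.read_camera("top");s=arm.observe();cv2.imwrite("pics/t9.png",c["frame"])
# tray: bright blob
f=c["frame"]; g=cv2.cvtColor(f,cv2.COLOR_BGR2HSV); m=((g[...,2]>150)&(g[...,1]<50)).astype(np.uint8)
n,l,st,ce=cv2.connectedComponentsWithStats(cv2.morphologyEx(m,cv2.MORPH_CLOSE,np.ones((5,5))))
for i in range(1,n):
    if st[i,4]>800: print(st[i],ce[i],cast(c,ce[i],.014)[0].round(3))
E
```

```text
time_s: 20.15
eef_pos: [0.4539, 0.192, 0.0099]
tool_rot: [0.019, 1.0, 0.0, 0.002]
force: [-1.3, -2.1, 6.7]
finger_gap: 0.195
gripper_force: 48.4
time_s: 20.48
eef_pos: [0.4574, 0.1932, 0.116]
tool_rot: [0.019, 1.0, 0.001, 0.006]
force: [2.0, 0.4, -0.8]
finger_gap: 0.192
gripper_force: 48.5
[ 130  142   91  123 4225] [182.95029586 201.11881657] [0.427 0.382 0.014]
[ 269  152   92   65 2334] [328.50299914 189.59383033] [ 0.463 -0.049  0.014]
[ 380  160   93   60 1919] [431.79051589 186.31162064] [ 0.474 -0.349  0.014]
[  222   225   276   175 32832] [356.81734284 315.79547393] [ 0.099 -0.133  0.014]
[ 115  262   96  138 9556] [167.75439514 336.26391796] [0.028 0.422 0.014]
[   0  320   62   80 3842] [ 26.26418532 365.9531494 ] [-0.085  0.878  0.014]
```

```bash
python3 inch.py '[[0,0,0,0,-0.04,-0.04,0],[0,0,0,0,-0.08,-0.07,0],[0,0,0,0,-0.12,-0.08,0],[0,0,0,0,-0.13,-0.08,0],[0,0,0,0,-0.13,-0.08,0]]' >/dev/null
python3 inch.py '[[0,0,0,0,0,0,0],[0,0,0,0,0,0,0],[0,0,0,0,0,0,0]]'
python3 - <<'E'
from h import *
c=arm.read_camera("wrist");f=c["frame"];cv2.imwrite("pics/w10.png",f)
E
```

```text
time_s: 21.2
eef_pos: [0.4465, 0.0631, 0.1871]
tool_rot: [0.019, 1.0, 0.0, -0.001]
force: [0.7, 0.5, -1.3]
finger_gap: 0.196
gripper_force: 48.6
```

View pics/w10.png

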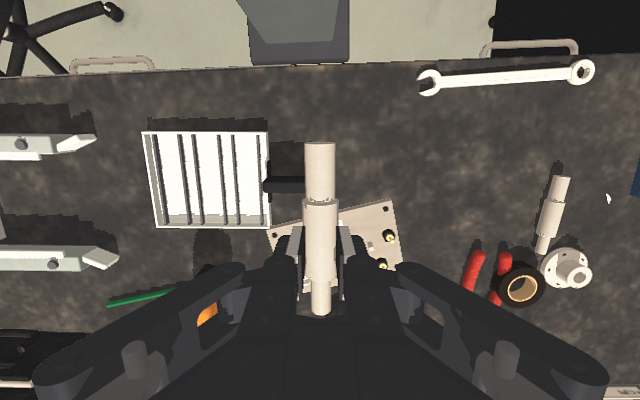

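```bash
cat >> h.py <<'E'
def tray(c,guess):
    """tray centre and yaw of its +x from the bright rim's outline"""
    g=cv2.cvtColor(c["frame"],cv2.COLOR_BGR2HSV); m=((g[...,2]>140)&(g[...,1]<60)).astype(np.uint8)
    m=cv2.morphologyEx(m,cv2.MORPH_CLOSE,np.ones((9,9))); m=cv2.morphologyEx(m,cv2.MORPH_OPEN,np.ones((5,5)))
    n,l,s,ce=cv2.connectedComponentsWithStats(m); p=proj(c,[*guess,.014])[0]
    i=1+np.argmin(np.hypot(*(ce[1:]-p).T)+1e3*(s[1:,4]<1000)); pts=np.argwhere(l==i)[:,::-1].astype(float)
    P=cast(c,pts,.014)[:,:2].astype(np.float32); r=cv2.minAreaRect(P*1000); b=cv2.boxPoints(r)/1000
    e=[b[1]-b[0],b[2]-b[1]]; e=max(e,key=np.linalg.norm); e=e*(-np.sign(e[1])); ctr=np.array(r[0])/1000
    print("tray",ctr.round(4),"yaw",np.arctan2(e[1],e[0]).round(4),"size",np.array(r[1]).round(1)); return ctr,np.arctan2(e[1],e[0])
E
python3 - <<'E'
from h import *
c=arm.read_camera("wrist"); s=arm.observe(); print(s["eef_pos"])
ct,y=tray(c,(.445,-.07))
e=cast(c,[(320,142.5),(320,315)],s["eef_pos"][2]+.002); print("shaft ends",e.round(4),np.linalg.norm(e[0]-e[1]))
for x in (-.045,0,.045):
    print(x,(ct+x*np.array([np.cos(y),np.sin(y)])).round(4))
E
```

```text
[0.44668292 0.0632514  0.18720022]
tray [0.4807 0.0062] yaw -2.1795 size [341.9 202. ]
shaft ends [[0.3931 0.0641 0.1892]
 [0.4949 0.0601 0.1892]] 0.10179978520967667
-0.045 [0.5065 0.0432]
0 [0.4807 0.0062]
0.045 [ 0.455  -0.0307]
```

```bash
sed -i 's/>140)&(g\[...,1\]<60)/>200)\&(g[...,1]<40)/; s/np.ones((9,9))/np.ones((5,5))/' h.py
python3 - <<'E'
from h import *
c=arm.read_camera("wrist"); 
ct,y=tray(c,(.445,-.07))
for x in (-.045,0,.045):
    p=ct+x*np.array([np.cos(y),np.sin(y)]);print(x,p.round(4)); goto([p[0]+.0027,p[1],.06],y+np.pi)
E
```

```text
tray [ 0.4427 -0.0472] yaw -0.0524 size [ 94.2 106. ]
-0.045 [ 0.3978 -0.0449]
rot [ 1.000e-03 -1.000e-03 -1.555e+00] shift [ 0.0421 -0.1097  0.1274] q6 -1.66 pos [0.4468 0.0632 0.1873]
0 [ 0.4427 -0.0472]
rot [ 1.000e-03 -1.000e-03 -1.555e+00] shift [-0.0029 -0.1104  0.1273] q6 -1.66 pos [0.4468 0.0632 0.1873]
0.045 [ 0.4877 -0.0496]
rot [ 1.000e-03 -1.000e-03 -1.555e+00] shift [-0.0479 -0.1111  0.1272] q6 -1.66 pos [0.4468 0.0632 0.1873]
```

```bash
python3 - <<'E'
import re
t=open('h.py').read(); i=t.index("def tray")
t=t[:i]+'''def tray(c,roi):
    """tray centre and yaw of its +x from the hull of the bright pixels in roi (u0,v0,u1,v1)"""
    g=cv2.cvtColor(c["frame"],cv2.COLOR_BGR2HSV); m=((g[...,2]>140)&(g[...,1]<60)).astype(np.uint8)
    u0,v0,u1,v1=roi; k=np.zeros_like(m); k[v0:v1,u0:u1]=cv2.morphologyEx(m,cv2.MORPH_OPEN,np.ones((3,3)))[v0:v1,u0:u1]
    P=cast(c,np.argwhere(k)[:,::-1],.014)[:,:2].astype(np.float32); r=cv2.minAreaRect(P*1000); b=cv2.boxPoints(r)/1000
    e=max([b[1]-b[0],b[2]-b[1]],key=np.linalg.norm); e=e*(-np.sign(e[1])); ctr=np.array(r[0])/1000
    print("tray",ctr.round(4),"yaw",np.arctan2(e[1],e[0]).round(4),"size",np.array(r[1]).round(1)); return ctr,np.arctan2(e[1],e[0])
'''
open('h.py','w').write(t)
E
python3 - <<'E'
from h import *
c=arm.read_camera("wrist"); 
cs=cast(c,[(142,132),(267,130),(271,228),(155,229)],.014)[:,:2]; print(cs.round(4),cs.mean(0))
ct,y=tray(c,(134,120,274,228))
for x in (-.045,0,.045):
    p=ct+x*np.array([np.cos(y),np.sin(y)]);print(x,p.round(4)); goto([p[0]+.0027,p[1],.06],y+np.pi)
E
```

```text
[[ 0.387  -0.1362]
 [ 0.3903  0.0044]
 [ 0.5075 -0.001 ]
 [ 0.5034 -0.1441]] [ 0.44705709 -0.06921508]
tray [ 0.4461 -0.0693] yaw -1.6103 size [142.6 115.2]
-0.045 [ 0.4479 -0.0243]
rot [ 0.    -0.001  0.002] shift [-0.0071 -0.0872  0.1274] q6 -1.66 pos [0.4469 0.063  0.1874]
0 [ 0.4461 -0.0693]
rot [ 0.    -0.001  0.002] shift [-0.007  -0.1322  0.1274] q6 -1.66 pos [0.4469 0.063  0.1874]
0.045 [ 0.4444 -0.1142]
rot [ 0.    -0.001  0.002] shift [-0.0069 -0.1772  0.1274] q6 -1.66 pos [0.4469 0.063  0.1874]
```

```bash
python3 inch.py '[[0,0,0,-0.001,-0.04,0,0],[0,0,0,-0.003,-0.08,0,0],[0,0,0,-0.005,-0.12,0,0],[0,0,0,-0.007,-0.16,0.02,0],[0,0,0,-0.007,-0.177,0.04,0]]' >/dev/null
python3 inch.py '[[0,0,0,0,0,0.03,0],[0,0,0,0,0,0.06,0],[0,0,0,0,0,0.08,0],[0,0,0,0,0,0.08,0],[0,0,0,0,0,0.08,0]]'
python3 inch.py '[[0,0,0,0,0,0,0],[0,0,0,0,0,0,0]]'
python3 - <<'E'
from h import *
c=arm.read_camera("wrist");f=c["frame"];cv2.imwrite("pics/w11.png",f)
goto([.4444+.0027,-.1142,.0145],-1.6103)
E
```

```text
time_s: 22.23
eef_pos: [0.4467, -0.1141, 0.0672]
tool_rot: [0.019, 1.0, 0.001, -0.001]
force: [0.5, 0.2, -0.7]
finger_gap: 0.193
gripper_force: 48.7
time_s: 22.4
eef_pos: [0.449, -0.1154, 0.0698]
tool_rot: [0.019, 1.0, -0.001, 0.001]
force: [-0.2, 0.2, -0.6]
finger_gap: 0.193
gripper_force: 48.7
rot [-0.002  0.003  0.001] shift [0.002  0.0012 0.0553] q6 -2.04 pos [ 0.4489 -0.1154  0.0698]
```

View pics/w11.png

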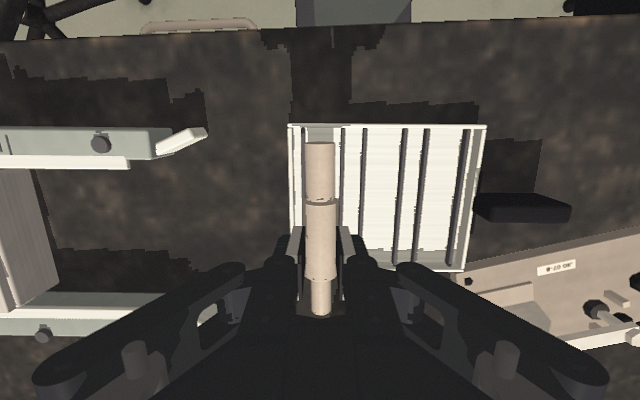

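```bash
python3 inch.py '[[0,0,0,0.002,0.001,0.03,0],[0,0,0,0.002,0.001,0.045,0],[0,0,0,0.002,0.001,0.054,0],[0,0,0,0.002,0.001,0.054,0],[0,0,0,0.002,0.001,0.054,0]]'
python3 inch.py '[[0,0,0,0,0,0,0],[0,0,0,0,0,0,0]]'
```

```text
time_s: 22.87
eef_pos: [0.4461, -0.1142, 0.0148]
tool_rot: [0.019, 1.0, -0.0, 0.0]
force: [0.1, 0.7, -1.7]
finger_gap: 0.192
gripper_force: 48.7
time_s: 23.03
eef_pos: [0.4463, -0.1143, 0.0151]
tool_rot: [0.019, 1.0, -0.0, 0.001]
force: [0.2, 0.6, -1.1]
finger_gap: 0.192
gripper_force: 48.7
```

```bash
python3 inch.py '[[0,0,0,0,0,0.0015,0],[0,0,0,0,0,0.0015,0.35],[0,0,0,0,0,0.0015,0.4],[0,0,0,0,0,-0.02,0.4],[0,0,0,0,0,-0.05,0.5]]'
python3 inch.py '[[0,0,0,0,0,-0.04,0.8],[0,0,0,0,0,-0.08,1],[0,0,0,0,0.04,-0.12,1],[0,0,0,0,0.08,-0.16,1],[0,0,0,0,0.1,-0.16,1]]'
python3 inch.py '[[0,0,0,0,0,0,1],[0,0,0,0,0,0,1]]'
python3 - <<'E'
from h import *
c=arm.read_camera("wrist");f=c["frame"];cv2.imwrite("pics/w12.png",f)
g=cv2.cvtColor(f,cv2.COLOR_BGR2HSV); 
print(proj(c,[[.387,-.136,.014],[.39,.0044,.014],[.5075,-.001,.014],[.503,-.144,.014]]).round(0))
print(proj(c,[[.4444-.05,-.1142,.012],[.4444+.05,-.1142,.012]]).round(0))
s=arm.observe(); print(s["eef_pos"])
goto([.48,.33,.2],1.474)
E
```

```text
time_s: 23.45
eef_pos: [0.4432, -0.1127, 0.0625]
tool_rot: [0.019, 1.0, 0.001, -0.003]
force: [-0.2, 0.6, 0.0]
finger_gap: 0.499
gripper_force: 0.0
time_s: 23.87
eef_pos: [0.4505, -0.0184, 0.2258]
tool_rot: [0.021, 1.0, -0.001, 0.003]
force: [1.4, 0.4, 0.1]
finger_gap: 0.999
gripper_force: 0.0
time_s: 24.03
eef_pos: [0.4501, -0.0167, 0.2236]
tool_rot: [0.017, 1.0, -0.001, 0.002]
force: [-1.0, -0.2, -0.3]
finger_gap: 1.001
gripper_force: 0.0
[[224. 125.]
 [337. 123.]
 [335. 213.]
 [229. 213.]]
[[242. 130.]
 [250. 206.]]
[ 0.4492578  -0.01758476  0.22222903]
rot [-0.001  0.001  0.06 ] shift [-0.018   0.3485  0.022 ] q6 -1.84 pos [ 0.4493 -0.0176  0.2222]
```

```bash
python3 inch.py '[[0,0,0,-0.009,0.18,0,1],[0,0,0,-0.009,0.18,0,1],[0,0,0,-0.009,0.18,0,1],[0,0,0,-0.009,0.18,0,1],[0,0,0,-0.009,0.18,0,1]]' >/dev/null
python3 inch.py '[[0,0,0,-0.009,0.17,0.02,1],[0,0,0.06,-0.009,0.17,0.02,1],[0,0,0.06,-0.009,0.17,0.02,1],[0,0,0.06,-0.009,0.17,0.02,1],[0,0,0.06,-0.009,0.17,0.02,1]]' >/dev/null
python3 inch.py '[[0,0,0,0,0,0,1],[0,0,0,0,0,0,1],[0,0,0,0,0,0,1]]'
python3 - <<'E'
from h import *
c=arm.read_camera("wrist");cv2.imwrite("pics/w13.png",c["frame"]); shaft(c,(.505,.346))
goto([.505,.346,.1],1.474); print(proj(c,[[.5554,.3415,.009],[.4542,.3513,.009]]))
f=c["frame"]
u,v=proj(c,[.505,.346,.009])[0].astype(int)
g=cv2.cvtColor(f,cv2.COLOR_BGR2HSV)
for th in (140,160,180):
    m=((g[...,2]>th)&(g[...,1]<70)).astype(np.uint8); m=cv2.erode(m,np.ones((5,5))); n,l,st,ce=cv2.connectedComponentsWithStats(m)
    print(th,[(st[i].tolist(),ce[i].round(0).tolist()) for i in range(1,n) if np.hypot(*(ce[i]-[u,v]))<80 and st[i,4]>30])
E
```

```text
time_s: 25.17
eef_pos: [0.481, 0.3291, 0.2012]
tool_rot: [0.05, 0.999, -0.001, -0.001]
force: [-0.1, 0.3, 0.4]
finger_gap: 1.005
gripper_force: 0.0
blob [array([0.507 , 0.3443]), np.float64(-0.1012), np.float64(0.1013), np.float64(0.0191)] 1060
rot [-0.001 -0.001 -0.004] shift [-0.0221  0.0193  0.1016] q6 -1.07 pos [0.4812 0.3291 0.2016]
[[336.69003873 229.44294513]
 [337.51940112 150.8618513 ]]
140 [([330, 155, 12, 75, 687], [336.0, 190.0]), ([347, 226, 39, 36, 889], [366.0, 244.0])]
160 [([330, 156, 12, 74, 633], [336.0, 191.0]), ([347, 226, 39, 36, 783], [366.0, 244.0])]
180 [([332, 156, 9, 19, 158], [336.0, 165.0]), ([331, 181, 11, 49, 406], [336.0, 201.0]), ([365, 226, 13, 9, 59], [370.0, 230.0]), ([348, 231, 38, 31, 308], [365.0, 248.0])]
```

```bash
python3 - <<'E'
from h import *
goto([.507,.3443,.1],-.1012+np.pi/2)
E
python3 inch.py '[[0,0,0,-0.024,0.0175,0.03,0.6],[0,0,0,-0.024,0.0175,0.07,0.6],[0,0,0,-0.024,0.0175,0.11,0.6],[0,0,0,-0.024,0.0175,0.14,0.6],[0,0,0,-0.024,0.0175,0.16,0.6]]' >/dev/null
python3 inch.py '[[0,0,0,0,0,0,0.6],[0,0,0,0,0,0,0.6],[0,0,0,0,0,0,0.6]]'
python3 - <<'E'
from h import *
goto([.507,.3443,.006],-.1012+np.pi/2)
E
```

```text
rot [-0.001 -0.001  0.   ] shift [-0.0242  0.0178  0.1016] q6 -1.07 pos [0.4812 0.3291 0.2016]
time_s: 25.88
eef_pos: [0.508, 0.3458, 0.044]
tool_rot: [0.05, 0.999, 0.001, 0.001]
force: [-0.4, -0.3, 1.2]
finger_gap: 0.597
gripper_force: 0.0
rot [0.001 0.003 0.001] shift [ 0.001  -0.0017  0.038 ] q6 -1.07 pos [0.508  0.3458 0.044 ]
```

```bash
python3 inch.py '[[0,0,0,0.001,-0.0015,0.02,0.6],[0,0,0,0.001,-0.0015,0.034,0.6],[0,0,0,0.001,-0.0015,0.036,0.6],[0,0,0,0.001,-0.0015,0.036,0.6]]'
python3 inch.py '[[0,0,0,0,0,0,0],[0,0,0,0,0,0,0],[0,0,0,0,0,0,0],[0,0,0,0,0,0,0],[0,0,0,0,0,0,0]]' 50
python3 inch.py '[[0,0,0,0,0,-0.02,0],[0,0,0,0,0,-0.06,0],[0,0,0,0,0,-0.10,0],[0,0,0,0,0,-0.14,0],[0,0,0,0,0,-0.17,0]]'
python3 - <<'E'
from h import *
goto([.45,.063,.19],-1.61)
E
```

```text
time_s: 26.22
eef_pos: [0.5049, 0.3445, 0.0059]
tool_rot: [0.049, 0.999, -0.0, -0.0]
force: [-0.8, -0.0, 0.1]
finger_gap: 0.598
gripper_force: 0.0
time_s: 26.63
eef_pos: [0.5061, 0.3452, 0.0073]
tool_rot: [0.049, 0.999, 0.0, 0.001]
force: [-0.4, -0.8, 6.3]
finger_gap: 0.203
gripper_force: 49.2
time_s: 27.05
eef_pos: [0.5059, 0.3451, 0.1796]
tool_rot: [0.049, 0.999, 0.001, 0.001]
force: [0.8, 0.9, -1.3]
finger_gap: 0.205
gripper_force: 49.4
rot [ 0.001  0.003 -0.059] shift [ 0.0278 -0.2862 -0.0109] q6 -1.07 pos [0.5059 0.3451 0.1796]
```

```bash
python3 inch.py '[[0,0,0,0.014,-0.143,-0.01,0],[0,0,0,0.014,-0.143,-0.01,0],[0,0,0,0.014,-0.143,-0.01,0],[0,0,0,0.014,-0.143,-0.01,0],[0,0,0,0.014,-0.143,-0.01,0]]' >/dev/null
python3 inch.py '[[0,0,-0.06,0.014,-0.143,0,0],[0,0,-0.06,0.014,-0.143,0,0],[0,0,-0.06,0.014,-0.143,0,0],[0,0,-0.06,0.014,-0.143,0,0],[0,0,-0.06,0.014,-0.143,0,0]]' >/dev/null
python3 inch.py '[[0,0,0,0,0,0,0],[0,0,0,0,0,0,0],[0,0,0,0,0,0,0]]'
python3 - <<'E'
from h import *
c=arm.read_camera("wrist");cv2.imwrite("pics/w14.png",c["frame"]); s=arm.observe()
p=proj(c,[[.387,-.136,.014],[.39,.0044,.014],[.5075,-.001,.014],[.503,-.144,.014]]); print(p.round(0))
u0,v0=(p.min(0)-6).astype(int); u1=int(p[:,0].max()+5); v1=int(p[:,1].max()+2)
ct,y=tray(c,(u0,v0,u1,v1))
g=cv2.cvtColor(c["frame"],cv2.COLOR_BGR2HSV); m=((g[...,2]>120)&(g[...,1]<80))
col=m[:,318:324].all(1); r=np.where(col)[0]; print("shaft rows",r.min(),r.max(), np.split(r,np.where(np.diff(r)>1)[0]+1)[0][[0,-1]])
P=ct-.045*np.array([np.cos(y),np.sin(y)]); goto([*P,.06],y)
E
```

```text
time_s: 28.13
eef_pos: [0.4494, 0.064, 0.186]
tool_rot: [0.019, 1.0, 0.0, 0.0]
force: [0.2, -0.1, -0.4]
finger_gap: 0.202
gripper_force: 49.7
[[140. 130.]
 [266. 127.]
 [270. 226.]
 [153. 227.]]
tray [ 0.4467 -0.068 ] yaw -1.6216 size [147.5 116.6]
shaft rows 148 318 [148 318]
rot [ 0.    -0.     0.014] shift [-0.0029 -0.0871  0.1259] q6 -1.66 pos [0.4493 0.064  0.1859]
```

```bash
python3 inch.py '[[0,0,0,-0.002,-0.04,0,0],[0,0,0,-0.002,-0.08,0.03,0],[0,0,0,-0.002,-0.0885,0.07,0],[0,0,0,-0.002,-0.0885,0.1,0],[0,0,0,-0.002,-0.0885,0.12,0]]' >/dev/null
python3 inch.py '[[0,0,0,0,0,0,0],[0,0,0,0,0,0,0],[0,0,0,0,0,0,0]]'
python3 - <<'E'
from h import *
c=arm.read_camera("wrist");cv2.imwrite("pics/w15.png",c["frame"])
goto([.4479,-.0245,.0135],-1.6103)
# rib shadows / dark lines across a tray row near the front rim, as tray x
ct=np.array([.4462,-.0695]); y=-1.6103; ex=np.array([np.cos(y),np.sin(y)]); ey=np.array([-ex[1],ex[0]])
xs=np.arange(-.075,.076,.0025); W=np.array([[*(ct+x*ex-.05*ey),.008] for x in xs]); uv=proj(c,W).round().astype(int)
print([(round(x*1000,1),int(c["frame"][v,u].mean())) for x,(u,v) in zip(xs,uv)])
E
```

```text
time_s: 28.85
eef_pos: [0.449, -0.0253, 0.0673]
tool_rot: [0.019, 1.0, -0.0, 0.001]
force: [0.8, -0.5, -1.1]
finger_gap: 0.205
gripper_force: 49.8
rot [-0.001  0.003  0.002] shift [0.0018 0.001  0.0543] q6 -1.85 pos [ 0.4495 -0.0255  0.0678]
[(np.float64(-75.0), 63), (np.float64(-72.5), 62), (np.float64(-70.0), 61), (np.float64(-67.5), 250), (np.float64(-65.0), 140), (np.float64(-62.5), 249), (np.float64(-60.0), 253), (np.float64(-57.5), 106), (np.float64(-55.0), 252), (np.float64(-52.5), 214), (np.float64(-50.0), 171), (np.float64(-47.5), 170), (np.float64(-45.0), 169), (np.float64(-42.5), 169), (np.float64(-40.0), 169), (np.float64(-37.5), 168), (np.float64(-35.0), 168), (np.float64(-32.5), 240), (np.float64(-30.0), 67), (np.float64(-27.5), 130), (np.float64(-25.0), 245), (np.float64(-22.5), 245), (np.float64(-20.0), 245), (np.float64(-17.5), 245), (np.float64(-15.0), 169), (np.float64(-12.5), 110), (np.float64(-10.0), 246), (np.float64(-7.5), 245), (np.float64(-5.0), 245), (np.float64(-2.5), 245), (np.float64(0.0), 245), (np.float64(2.5), 245), (np.float64(5.0), 245), (np.float64(7.5), 245), (np.float64(10.0), 244), (np.float64(12.5), 205), (np.float64(15.0), 56), (np.float64(17.5), 121), (np.float64(20.0), 245), (np.float64(22.5), 245), (np.float64(25.0), 245), (np.float64(27.5), 246), (np.float64(30.0), 68), (np.float64(32.5), 113), (np.float64(35.0), 245), (np.float64(37.5), 252), (np.float64(40.0), 155), (np.float64(42.5), 141), (np.float64(45.0), 181), (np.float64(47.5), 199), (np.float64(50.0), 217), (np.float64(52.5), 219), (np.float64(55.0), 211), (np.float64(57.5), 200), (np.float64(60.0), 55), (np.float64(62.5), 112), (np.float64(65.0), 248), (np.float64(67.5), 140), (np.float64(70.0), 136), (np.float64(72.5), 246), (np.float64(75.0), 113)]
```

```bash
python3 inch.py '[[0,0,0,0.0015,0,0.03,0],[0,0,0,0.0015,0,0.045,0],[0,0,0,0.0015,0,0.054,0],[0,0,0,0.0015,0,0.054,0],[0,0,0,0.0015,0,0.054,0]]'
python3 inch.py '[[0,0,0,0,0,0,0],[0,0,0,0,0,0,0]]'
```

```text
time_s: 29.32
eef_pos: [0.4473, -0.0257, 0.0131]
tool_rot: [0.019, 1.0, -0.0, 0.001]
force: [-0.4, -0.5, -0.2]
finger_gap: 0.204
gripper_force: 49.8
time_s: 29.48
eef_pos: [0.4472, -0.0258, 0.0131]
tool_rot: [0.019, 1.0, -0.0, 0.001]
force: [-0.1, -0.1, -0.8]
finger_gap: 0.207
gripper_force: 49.8
```

```bash
python3 inch.py '[[0,0,0,0,0,0,0.35],[0,0,0,0,0,0,0.4],[0,0,0,0,0,0,0.4],[0,0,0,0,0,-0.02,0.4],[0,0,0,0,0,-0.05,0.5]]' >/dev/null
python3 inch.py '[[0,0,0,0,0,-0.04,0.8],[0,0,0,0,0,-0.08,0.8],[0,0,0,-0.02,0,-0.12,0.8],[0,0,0,-0.04,0,-0.12,0.8],[0,0,0,-0.06,0.05,-0.12,0.8]]' >/dev/null
python3 inch.py '[[0,0,0,0,0,0,0.8],[0,0,0,0,0,0,0.8],[0,0,0,0,0,0,0.8]]'
python3 - <<'E'
from h import *
c=arm.read_camera("wrist");f=c["frame"]; 
p=proj(c,[[.387,-.136,.014],[.39,.0044,.014],[.5075,-.001,.014],[.503,-.144,.014]]);print(p.round())
u0,v0=(p.min(0)-20).astype(int); u1,v1=(p.max(0)+[75,20]).astype(int)
cv2.imwrite("pics/w16.png",cv2.resize(f[max(v0,0):v1,max(u0,0):u1],None,fx=3,fy=3,interpolation=cv2.INTER_CUBIC)); print(u0,v0,u1,v1)
E
```

```text
time_s: 30.57
eef_pos: [0.5027, 0.0113, 0.1816]
tool_rot: [0.019, 1.0, 0.0, -0.001]
force: [0.1, 0.1, -0.2]
finger_gap: 0.797
gripper_force: 0.0
[[177.  76.]
 [311.  73.]
 [311. 183.]
 [187. 184.]]
156 53 385 203
```

View pics/w16.png

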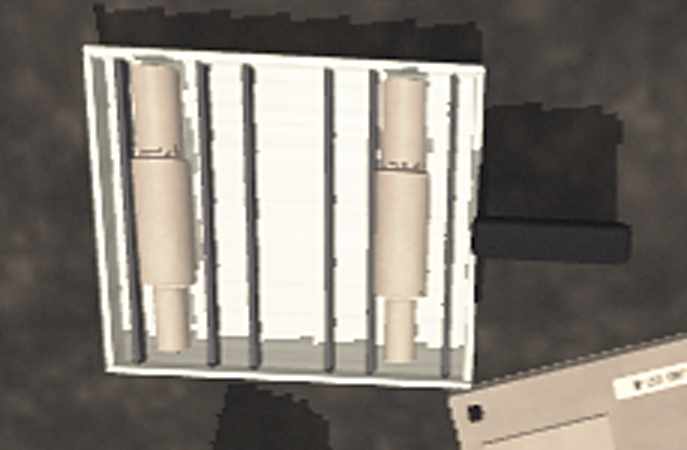

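Run:
```python
from h import *
c=arm.read_camera("wrist")
k=lambda u,v:(156+u/3,53+v/3)
print("handle top end",cast(c,[k(630,222),k(630,250),k(478,235)],.038).round(4))
cs=cast(c,[k(84,46),k(484,68),k(470,386),k(108,373)],.014)[:,:2]; ct=cs.mean(0); y=-1.610; print(cs.round(4),ct)
for a,b in((0,1),(3,2)): d=cs[a]-cs[b]; print(np.linalg.norm(d),np.arctan2(d[1],d[0]))
C=np.r_[.4462,-.0705,0]; print("ctr H",toH(C),toH([*ct,0]))
goto([.450,.0264,.1],-.04)
```

```text
handle top end [[0.4463 0.0581 0.038 ]
 [0.4556 0.0581 0.038 ]
 [0.4486 0.0068 0.038 ]]
[[ 0.3798 -0.1276]
 [ 0.3927  0.0109]
 [ 0.5058  0.0007]
 [ 0.4952 -0.1376]] [ 0.4433698  -0.06341442]
0.13907167814602522 -1.6631651109755123
0.13873432011808026 -1.647357543646193
ctr H [[-0.15647611 -0.02332185  0.        ]] [[-0.16345769 -0.02639968  0.        ]]
rot [ 1.00e-03 -1.00e-03 -1.57e+00] shift [0.053  0.0138 0.0816] q6 -1.75 pos [0.5025 0.0106 0.1816]
```

```bash
python3 inch.py '[[0,0,0.6,0.0533,0.02,0,0.6],[0,0,0.6,0.0533,0.02,0,0.6],[0,0,0.6,0.0533,0.02,0,0.6],[0,0,0.6,0.0533,0.02,0,0.6],[0,0,0.6,0.0533,0.02,0,0.6]]' >/dev/null
python3 inch.py '[[0,0,0.6,0,0,0,0.6],[0,0,0.6,0,0,0,0.6],[0,0,0.6,0,0,0,0.6],[0,0,0.6,0,0,0,0.6],[0,0,0.6,0,0,0,0.6]]' >/dev/null
python3 inch.py '[[0,0,0.417,0,0,0,0.6],[0,0,0.417,0,0,0,0.6],[0,0,0.417,0,0,0,0.6],[0,0,0.417,0,0,0,0.6],[0,0,0.417,0,0,0,0.6]]'
python3 inch.py '[[0,0,0,0,0,0,0.6],[0,0,0,0,0,0,0.6]]'
python3 - <<'E'
from h import *
goto([.4505,.0328,.008],-.084)
c=arm.read_camera("wrist");cv2.imwrite("pics/w17.png",c["frame"])
f=c["frame"].max(2)
# dark columns across handle (shadow-free fin is darkest): world line across fin at y=.05 and .03
for yy in (.05,.04,.03,.02,.012):
    xs=np.arange(.42,.485,.0025); uv=proj(c,np.c_[xs,0*xs+yy,0*xs+.038]).round().astype(int); print(yy,[int(f[v,u]) for u,v in uv])
# tray's handle-side edge: brightness along y at x=.42/.47
for x in (.41,.43,.47,.48):
    ys=np.arange(-.02,.025,.002); uv=proj(c,np.c_[0*ys+x,ys,0*ys+.014]).round().astype(int); print(x,[int(f[v,u]) if 0<=v<400 and 0<=u<640 else -1 for u,v in uv])
E
```

```text
time_s: 31.92
eef_pos: [0.4502, 0.0322, 0.1818]
tool_rot: [0.738, 0.675, -0.0, -0.0]
force: [-0.3, 0.4, -0.0]
finger_gap: 0.601
gripper_force: 0.0
time_s: 32.08
eef_pos: [0.4505, 0.0326, 0.1819]
tool_rot: [0.736, 0.677, -0.0, -0.0]
force: [0.8, 0.0, -0.2]
finger_gap: 0.598
gripper_force: 0.0
rot [-0.  0. -0.] shift [0.0002 0.     0.1739] q6 -0.11 pos [0.4505 0.0326 0.1819]
0.05 [51, 49, 42, 41, 44, 44, 39, 37, 38, 36, 35, 35, 41, 41, 43, 42, 74, 64, 61, 62, 71, 70, 70, 66, 70, 75]
0.04 [39, 42, 45, 49, 44, 39, 39, 40, 39, 38, 30, 39, 39, 42, 41, 44, 69, 66, 63, 62, 54, 56, 52, 59, 60, 63]
0.03 [46, 42, 36, 37, 38, 34, 38, 43, 38, 40, 24, 40, 39, 41, 44, 51, 65, 63, 68, 63, 63, 63, 61, 61, 63, 62]
0.02 [36, 35, 36, 35, 37, 35, 34, 40, 42, 40, 33, 40, 42, 43, 44, 51, 64, 66, 64, 65, 63, 64, 60, 61, 62, 77]
0.012 [251, 248, 216, 199, 198, 199, 198, 166, 166, 144, 36, 40, 42, 42, 38, 94, 91, 91, 38, 38, 37, 91, 133, 141, 142, 140]
0.41 [221, 224, 215, 194, 180, 118, 154, 247, 247, 255, 105, 61, 255, 237, 246, 136, 140, 35, 36, 42, 38, 40, 42]
0.43 [226, 214, 197, 186, 155, 135, 152, 252, 254, 103, 66, 255, 252, 165, 26, 25, 26, 34, 35, 36, 35, 35, 34]
0.47 [216, 199, 165, 157, 236, 244, 253, 139, 56, 40, 249, 255, 90, 37, 25, 43, 65, 66, 60, 61, 61, 64, 63]
0.48 [171, 131, 144, 246, 240, 243, 250, 110, 58, 153, 202, 251, 139, 146, 66, 63, 64, 60, 60, 62, 61, 62, 62]
```

```bash
python3 inch.py '[[0,0,0,0,0.001,0.04,0.6],[0,0,0,0,0.001,0.08,0.6],[0,0,0,0,0.001,0.12,0.6],[0,0,0,0,0.001,0.15,0.6],[0,0,0,0,0.001,0.17,0.6]]' >/dev/null
python3 inch.py '[[0,0,0,0,0,0,0.6],[0,0,0,0,0,0,0.6],[0,0,0,0,0,0,0],[0,0,0,0,0,0,0],[0,0,0,0,0,0,0]]' 50
python3 inch.py '[[0,0,0,0,0,0,0],[0,0,0,0,0,0,0],[0,0,0,0,0,0,0]]'
cat >> h.py <<'E'
def look(roi_pts=None):
    c=arm.read_camera("top"); return c
E
python3 - <<'E'
from h import *
s=arm.observe(); print(s["eef_pos"],s["force"],toH(s["eef_pos"]))
c=arm.read_camera("wrist");cv2.imwrite("pics/w18.png",c["frame"])
# nose-side rim line: fit edge of bright region along tray x for several lateral offsets
C=s["eef_pos"][:2]; m=R.from_quat(s["tool_rot"]).as_matrix(); y=np.arctan2(m[1,1],m[0,1])-np.pi/2; print("tool-based tray yaw",y)
g=c["frame"].max(2).astype(int)
ex=np.array([np.cos(y),np.sin(y)]); ey=np.array([-ex[1],ex[0]])
# side rims at several x: outermost bright pixels laterally
for t in (.06,.08,.1,.12,.14,.16):
    L=np.arange(-.085,.085,.0005); W=np.c_[C+t*ex+L[:,None]*ey,0*L+.014]; uv=proj(c,W).round().astype(int)
    ok=(uv[:,0]>=0)&(uv[:,0]<640)&(uv[:,1]>=0)&(uv[:,1]<400); b=np.array([g[v,u]>140 if k else False for (u,v),k in zip(uv,ok)])
    i=np.where(b)[0]; print(t,L[i[[0,-1]]] if len(i) else None)
for o in (-.04,-.02,.0,.02,.04):
    t=np.arange(.1,.21,.0005); W=np.c_[C+t[:,None]*ex+o*ey,0*t+.014]; uv=proj(c,W).round().astype(int)
    i=[k for k,(u,v) in enumerate(uv) if 0<=u<640 and 0<=v<400 and g[v,u]>140]; print("nose",o,t[max(i)] if i else None)
E
```

```text
time_s: 32.97
eef_pos: [0.4517, 0.033, 0.0135]
tool_rot: [0.736, 0.676, -0.0, -0.0]
force: [-20.6, 4.5, 16.0]
finger_gap: 0.184
gripper_force: 9.8
time_s: 33.22
eef_pos: [0.4507, 0.0332, 0.0134]
tool_rot: [0.736, 0.676, -0.001, -0.001]
force: [-9.7, 0.5, 13.2]
finger_gap: 0.15
gripper_force: 50.0
[0.4506756  0.03316935 0.01344574] [-9.72680139  0.49809961 13.21388458] [[-0.26023875 -0.02249781  0.01344574]]
tool-based tray yaw -1.6557571206132085
0.06 None
0.08 None
0.1 None
0.12 None
0.14 None
0.16 None
nose -0.04 None
nose -0.02 None
nose 0.0 None
nose 0.02 None
nose 0.04 None
```

```bash
python3 inch.py '[[0,0,0,0,0,-0.0015,0],[0,0,0,0,0,-0.0015,0]]'
python3 - <<'E'
from h import *
c=arm.read_camera("top");cv2.imwrite("pics/t19.png",c["frame"])
p=proj(c,[[.387,-.136,.014],[.39,.0044,.014],[.5075,-.001,.014],[.503,-.144,.014]]);print(p.round())
ct,y=tray(c,(307,168,366,222))
print(toH([*ct,0]))
s=arm.observe();d=ct-s["eef_pos"][:2];print(np.linalg.norm(d),np.arctan2(d[1],d[0]))
w=toW([-.25,0,.013])[0]; goto(w,HY+np.pi/2)
E
```

```text
time_s: 33.43
eef_pos: [0.4505, 0.0331, 0.0139]
tool_rot: [0.737, 0.676, -0.001, -0.001]
force: [-4.6, -0.5, -2.0]
finger_gap: 0.157
gripper_force: 49.3
[[358. 216.]
 [310. 214.]
 [312. 174.]
 [361. 176.]]
tray [ 0.449  -0.0623] yaw -3.1337 size [154.8 151.5]
[[-0.16473166 -0.02077549  0.        ]]
0.0955012046501692 -1.586159872017498
rot [-0.002 -0.    -0.05 ] shift [-0.0091  0.0232  0.0007] q6 -0.11 pos [0.4505 0.0332 0.0137]
```

```bash
python3 inch.py '[[0,0,0,-0.005,0,0,0],[0,0,0,-0.015,0,0,0],[0,0,0,-0.025,0,0,0],[0,0,0,-0.033,0,0,0],[0,0,0,-0.040,0,0,0]]'
python3 inch.py '[[0,0,0,0,0,0,0],[0,0,0,0,0,0,0]]'
python3 - <<'E'
from h import *
s=arm.observe();print(toH(s["eef_pos"]))
w=toW([-.218,0,.0135])[0]; goto(w,HY+np.pi/2)
E
```

```text
time_s: 33.9
eef_pos: [0.4487, -0.0082, 0.0137]
tool_rot: [0.737, 0.676, 0.0, 0.0]
force: [0.2, 2.7, -1.4]
finger_gap: 0.156
gripper_force: 49.4
time_s: 34.07
eef_pos: [0.4487, -0.008, 0.0137]
tool_rot: [0.737, 0.676, -0.0, 0.001]
force: [-0.5, -2.0, -2.2]
finger_gap: 0.153
gripper_force: 49.4
[[-0.21899867 -0.02304218  0.01369583]]
rot [ 0.001  0.001 -0.051] shift [0.0002 0.0231 0.0002] q6 -0.2 pos [ 0.4487 -0.008   0.0137]
```

```bash
python3 inch.py '[[0,0,-0.01,0,0.005,0,0],[0,0,-0.02,0,0.01,0,0],[0,0,-0.03,0,0.015,0,0],[0,0,-0.05,0,0.02,0,0],[0,0,-0.05,0,0.023,0,0]]'
python3 inch.py '[[0,0,0,0,0,0,0],[0,0,0,0,0,0,0]]'
python3 - <<'E'
from h import *
s=arm.observe();e=s["eef_pos"];print(toH(e))
c=arm.read_camera("top");cv2.imwrite("pics/t20.png",c["frame"])
P=toW([[-.051+o,l,.014] for o,l in ((0,.058),(0,-.058),(-.14,.058),(-.14,-.058))]); p=proj(c,P); print(p.round())
g=c["frame"].max(2).astype(int)
up=cv2.resize(c["frame"].max(2),None,fx=8,fy=8,interpolation=cv2.INTER_LINEAR)
def edge(pts):  # outermost bright sample along path (first given is outside)
    uv=(proj(c,pts)+.5)*8-.5; v=[int(up[int(round(b)),int(round(a))]) for a,b in uv]
    return v
for x in (-.07,-.10,-.13,-.16):
  for sg in (1,-1):
    L=np.arange(.075,.04,-.0005)*sg; v=np.array(edge(toW(np.c_[0*L+x,L,0*L+.014]))); i=np.where(v>150)[0]; print("x",x,"side",sg,L[i[0]] if len(i) else v.max())
for l in (-.04,-.02,0,.02,.04):
    X=np.arange(-.03,-.08,-.0005); v=np.array(edge(toW(np.c_[X,0*X+l,0*X+.014]))); i=np.where(v>150)[0]; print("nose at",l,X[i[0]] if len(i) else None)
# rails: lip tips/inner edges of rails at .032: bright white lips
for x in (.03,.05,.07):
  L=np.arange(-.09,.09,.001); v=edge(toW(np.c_[0*L+x,L,0*L+.032])); b=np.array(v)>120; i=np.where(np.diff(b.astype(int)))[0]; print("rail",x,(L[i]*1000).round(1))
E
```

```text
time_s: 34.48
eef_pos: [0.4707, -0.0086, 0.0136]
tool_rot: [0.719, 0.695, -0.001, -0.001]
force: [-6.1, 0.2, 4.3]
finger_gap: 0.152
gripper_force: 50.3
time_s: 34.65
eef_pos: [0.4713, -0.0087, 0.0137]
tool_rot: [0.719, 0.695, 0.0, -0.0]
force: [-2.2, 0.8, 2.0]
finger_gap: 0.15
gripper_force: 50.1
[[-0.21916687 -0.0003735   0.0136624 ]]
[[373. 169.]
 [372. 209.]
 [325. 167.]
 [323. 207.]]
x -0.07 side 1 0.060499999999999984
x -0.07 side -1 -0.059999999999999984
x -0.1 side 1 0.05949999999999998
x -0.1 side -1 -0.05949999999999998
x -0.13 side 1 0.05949999999999998
x -0.13 side -1 -0.05949999999999998
x -0.16 side 1 0.075
x -0.16 side -1 -0.05899999999999998
nose at -0.04 -0.05250000000000002
nose at -0.02 -0.05200000000000002
nose at 0 -0.05100000000000002
nose at 0.02 -0.05300000000000002
nose at 0.04 -0.05200000000000002
rail 0.03 [-81. -49.  53.]
rail 0.05 [-81. -50. -39. -38. -35. -14.  53.  84.]
rail 0.07 [-82. -50. -36. -29.  52.  84.]
```

```bash
python3 inch.py '[[0,0,0,-0.005,0.001,0,0],[0,0,0,-0.015,0.001,0,0],[0,0,0,-0.025,0.001,0,0],[0,0,0,-0.035,0.001,0,0],[0,0,0,-0.04,0.001,0,0]]'
python3 inch.py '[[0,0,0,-0.005,0,0,0],[0,0,0,-0.015,0,0,0],[0,0,0,-0.025,0,0,0],[0,0,0,-0.035,0,0,0],[0,0,0,-0.04,0,0,0]]'
python3 - <<'E'
from h import *
s=arm.observe();print(toH(s["eef_pos"]),s["torque"])
E
```

```text
time_s: 35.12
eef_pos: [0.4712, -0.0498, 0.0137]
tool_rot: [0.72, 0.694, 0.0, 0.0]
force: [-0.6, 6.0, 4.6]
finger_gap: 0.153
gripper_force: 50.2
time_s: 35.53
eef_pos: [0.4696, -0.0897, 0.0137]
tool_rot: [0.72, 0.694, 0.0, 0.0]
force: [0.8, 7.8, 5.0]
finger_gap: 0.151
gripper_force: 50.5
[[-0.13809522  0.00077863  0.01370912]] [ 1.41888037  0.02786954 -0.06321026]
```

```bash
python3 inch.py '[[0,0,0,-0.004,0,-0.0005,0],[0,0,0,-0.01,0,-0.001,0],[0,0,0,-0.016,0,-0.001,0],[0,0,0,-0.022,0,-0.001,0],[0,0,0,-0.028,0,-0.001,0]]'
python3 inch.py '[[0,0,0,-0.006,0,0,0],[0,0,0,-0.012,0,0,0],[0,0,0,-0.018,0,0,0],[0,0,0,-0.024,0,0,0],[0,0,0,-0.03,0,0,0]]'
python3 inch.py '[[0,0,0,-0.003,0,0,0],[0,0,0,-0.006,0,0,0],[0,0,0,-0.008,0,0,0],[0,0,0,-0.009,0,0,0],[0,0,0,-0.010,0,0,0]]'
python3 - <<'E'
from h import *
s=arm.observe();print(toH(s["eef_pos"]),s["force"],s["torque"])
E
```

```text
time_s: 35.95
eef_pos: [0.468, -0.1175, 0.0141]
tool_rot: [0.719, 0.695, -0.0, -0.0]
force: [0.4, -0.4, -5.0]
finger_gap: 0.15
gripper_force: 48.9
time_s: 36.37
eef_pos: [0.4673, -0.1475, 0.0145]
tool_rot: [0.719, 0.695, -0.0, 0.0]
force: [-0.1, -0.9, -4.9]
finger_gap: 0.151
gripper_force: 48.9
time_s: 36.78
eef_pos: [0.467, -0.1568, 0.0145]
tool_rot: [0.719, 0.695, 0.0, -0.0]
force: [0.2, -0.8, -4.9]
finger_gap: 0.151
gripper_force: 49.0
[[-0.07096276  0.00047264  0.01445038]] [ 0.241007   -0.78704152 -4.92836422] [ 0.41345817 -0.04617638  0.00308459]
```

```bash
python3 inch.py '[[0,0,0,-0.003,0,0,0],[0,0,0,-0.006,0,0,0],[0,0,0,-0.008,0,0,0],[0,0,0,-0.010,0,0,0],[0,0,0,-0.011,0,0,0]]'
python3 inch.py '[[0,0,0,-0.0005,0,0,0],[0,0,0,-0.001,0,0,0],[0,0,0,-0.001,0,0,0]]'
python3 - <<'E'
from h import *
s=arm.observe();print(toH(s["eef_pos"]),s["force"],s["torque"])
E
```

```text
time_s: 37.2
eef_pos: [0.4667, -0.1682, 0.0145]
tool_rot: [0.719, 0.695, -0.0, 0.0]
force: [-0.2, 0.2, -4.3]
finger_gap: 0.147
gripper_force: 48.9
time_s: 37.45
eef_pos: [0.4666, -0.1689, 0.0145]
tool_rot: [0.719, 0.695, -0.0, -0.0]
force: [-0.2, 0.2, -4.9]
finger_gap: 0.153
gripper_force: 48.9
[[-0.0588651   0.00049763  0.01447187]] [-0.21305596  0.24774055 -4.940973  ] [ 0.45978831 -0.01754752  0.02788998]
```

Expect contact about 3 mm on; step by half millimetres.

```bash
python3 inch.py '[[0,0,0,-0.0005,0,0,0],[0,0,0,-0.001,0,0,0],[0,0,0,-0.0015,0,0,0],[0,0,0,-0.0015,0,0,0]]' | grep -E 'pos|^force'
python3 inch.py '[[0,0,0,-0.0005,0,0,0],[0,0,0,-0.001,0,0,0],[0,0,0,-0.001,0,0,0]]' | grep -E 'pos|^force'
python3 inch.py '[[0,0,0,-0.0005,0,0,0],[0,0,0,-0.0005,0,0,0]]' | grep -E 'pos|^force'
```

```text
eef_pos: [0.4666, -0.1704, 0.0145]
force: [-0.6, -0.4, -4.5]
eef_pos: [0.4665, -0.1714, 0.0145]
force: [-0.9, 0.4, -5.5]
eef_pos: [0.4665, -0.1719, 0.0145]
force: [0.9, 0.3, -4.9]
```

```bash
for i in 1; do python3 inch.py '[[0,0,0,-0.0005,0,0,0],[0,0,0,-0.0005,0,0,0]]' | grep -E 'pos|^force'; done
python3 inch.py '[[0,0,0,-0.0005,0,0,0],[0,0,0,-0.0005,0,0,0]]' | grep -E 'pos|^force'
python3 inch.py '[[0,0,0,-0.0005,0,0,0],[0,0,0,-0.0005,0,0,0]]' | grep -E 'pos|^force'
```

```text
eef_pos: [0.4665, -0.1724, 0.0145]
force: [-0.5, 1.2, -5.4]
eef_pos: [0.4665, -0.1729, 0.0145]
force: [-0.1, -0.5, -5.2]
eef_pos: [0.4664, -0.1734, 0.0145]
force: [0.4, 1.0, -4.6]
```

```bash
python3 inch.py '[[0,0,0,-0.0005,0,0,0],[0,0,0,-0.0005,0,0,0]]' | grep -E 'pos|^force'
python3 inch.py '[[0,0,0,-0.0005,0,0,0],[0,0,0,-0.0005,0,0,0]]' | grep -E 'pos|^force'
python3 - <<'E'
from h import *
s=arm.observe();h=toH(s["eef_pos"])[0];print(h)
c=arm.read_camera("top");cv2.imwrite("pics/t21.png",c["frame"]);up=cv2.resize(c["frame"],None,fx=8,fy=8,interpolation=cv2.INTER_LINEAR)
for l in (-.03,.02,.03):
    X=np.arange(.08,.13,.002); uv=((proj(c,toW(np.c_[X,0*X+l,0*X+.044]))+.5)*8-.5).round().astype(int)
    print(l,[(int(x*1000),int(up[b,a].max())) for x,(a,b) in zip(X,uv)])
E
```

```text
eef_pos: [0.4664, -0.1735, 0.0144]
force: [1.2, 3.2, -4.7]
eef_pos: [0.4664, -0.1735, 0.0144]
force: [1.0, 4.8, -4.5]
[-0.05423847  0.00050438  0.0143916 ]
-0.03 [(80, 252), (82, 249), (84, 246), (86, 243), (88, 230), (90, 220), (92, 214), (94, 242), (96, 246), (98, 243), (100, 245), (102, 240), (104, 218), (106, 183), (108, 212), (110, 228), (112, 233), (114, 243), (116, 249), (118, 250), (120, 247), (122, 231), (124, 219), (126, 210), (128, 209)]
0.02 [(80, 225), (82, 225), (84, 225), (86, 224), (88, 218), (90, 200), (92, 187), (94, 191), (96, 206), (98, 226), (100, 232), (102, 225), (104, 189), (106, 169), (108, 167), (110, 196), (112, 225), (114, 241), (116, 251), (118, 252), (120, 252), (122, 247), (124, 225), (126, 168), (128, 111)]
0.03 [(80, 225), (82, 225), (84, 225), (86, 225), (88, 225), (90, 225), (92, 218), (94, 204), (96, 185), (98, 188), (100, 200), (102, 211), (104, 192), (106, 181), (108, 193), (110, 238), (112, 242), (114, 247), (116, 251), (118, 252), (120, 253), (122, 250), (124, 243), (126, 186), (128, 126)]
```

```bash
python3 inch.py '[[0,0,0,0,0,0.0005,0],[0,0,0,0,0,0.001,0],[0,0,0,0,0,0.001,0]]'
python3 inch.py '[[0,0,0,0,0,0,0.2],[0,0,0,0,0,0,0.4],[0,0,0,0,0,0,0.5],[0,0,0,0,0,-0.02,0.5],[0,0,0,0,0,-0.06,0.5]]'
python3 inch.py '[[0,0,0,0,0,-0.04,0.5],[0,0,0,0.04,0,-0.08,0.5],[0,0,0,0.08,0,-0.12,0.5],[0,0,0,0.12,0,-0.14,0.5],[0,0,0,0.14,0,-0.14,0.5]]'
python3 - <<'E'
from h import *
c=arm.read_camera("top");cv2.imwrite("pics/t22.png",c["frame"])
P=toW([[-.028,.0,.014],[.112,0,.014],[.112-.115,0,.02],[.112-.025,0,.02]]); print(proj(c,P).round(1))
up=cv2.resize(c["frame"],None,fx=8,fy=8,interpolation=cv2.INTER_LINEAR)
for l in (-.03,.0,.03):
    X=np.arange(-.045,.13,.0025); uv=((proj(c,toW(np.c_[X,0*X+l,0*X+.014]))+.5)*8-.5).round().astype(int)
    print(l,[(int(x*1000),int(up[b,a].max())) for x,(a,b) in zip(X,uv)])
E
```

```text
time_s: 39.33
eef_pos: [0.4666, -0.1735, 0.0137]
tool_rot: [0.719, 0.695, 0.0, -0.0]
force: [0.9, 7.0, -0.4]
finger_gap: 0.153
gripper_force: 49.4
time_s: 39.75
eef_pos: [0.4633, -0.1728, 0.0704]
tool_rot: [0.719, 0.694, -0.001, -0.004]
force: [0.0, -0.0, 1.0]
finger_gap: 0.5
gripper_force: 0.0
time_s: 40.17
eef_pos: [0.4725, -0.0424, 0.2144]
tool_rot: [0.72, 0.694, 0.001, 0.003]
force: [1.3, -0.0, -0.0]
finger_gap: 0.499
gripper_force: 0.0
[[380.3 189.1]
 [428.6 191. ]
 [389.3 189.3]
 [420.5 190.5]]
-0.03 [(-45, 74), (-42, 73), (-39, 73), (-37, 73), (-34, 83), (-32, 137), (-29, 215), (-27, 255), (-24, 253), (-22, 247), (-19, 228), (-17, 241), (-14, 254), (-12, 244), (-9, 221), (-7, 224), (-4, 241), (-2, 248), (0, 248), (2, 241), (5, 219), (7, 202), (10, 223), (12, 252), (15, 255), (17, 255), (20, 254), (22, 224), (25, 203), (27, 240), (30, 255), (32, 255), (35, 255), (37, 255), (40, 255), (42, 255), (45, 255), (47, 255), (50, 252), (52, 199), (55, 224), (57, 247), (60, 255), (62, 255), (65, 253), (67, 237), (70, 219), (72, 231), (75, 223), (77, 212), (80, 217), (82, 238), (85, 247),
[... 1082 characters left out ...]
45), (-24, 254), (-22, 218), (-19, 208), (-17, 237), (-14, 255), (-12, 255), (-9, 254), (-7, 234), (-4, 235), (-2, 247), (0, 250), (2, 246), (5, 238), (7, 216), (10, 230), (12, 247), (15, 242), (17, 225), (20, 214), (22, 196), (25, 155), (27, 182), (30, 208), (32, 217), (35, 218), (37, 218), (40, 218), (42, 218), (45, 217), (47, 215), (50, 201), (52, 172), (55, 153), (57, 184), (60, 212), (62, 215), (65, 201), (67, 175), (70, 170), (72, 191), (75, 211), (77, 205), (80, 218), (82, 238), (85, 247), (87, 245), (90, 233), (92, 211), (95, 186), (97, 163), (100, 176), (102, 195), (105, 213), (107, 223), (110, 211), (112, 173), (115, 166), (117, 211), (120, 237), (122, 244), (125, 249), (127, 251)]
```

```bash
python3 inch.py '[[0,0,0,0,0,0,0],[0,0,0,0,0,0,0],[0,0,0,0,0,0,0]]' | grep -E 'pos|gap'
python3 - <<'E'
from h import *
goto(toW([-.125,.0005,.02])[0],HY+np.pi/2)
E
```

```text
eef_pos: [0.4708, -0.0428, 0.21]
finger_gap: 0.079
rot [-0.001  0.    -0.   ] shift [-0.0599  0.0004  0.1901] q6 -0.31 pos [ 0.4708 -0.0428  0.21  ]
```

```bash
python3 inch.py '[[0,0,0,-0.03,0,0.03,0],[0,0,0,-0.06,0,0.06,0],[0,0,0,-0.06,0,0.1,0],[0,0,0,-0.06,0,0.14,0],[0,0,0,-0.06,0,0.16,0]]' >/dev/null
python3 inch.py '[[0,0,0,0,0,0.015,0],[0,0,0,0,0,0.03,0],[0,0,0,-0.01,0,0.03,0],[0,0,0,-0.02,0,0.03,0],[0,0,0,-0.027,0,0.03,0]]'
python3 inch.py '[[0,0,0,-0.001,0,0,0],[0,0,0,-0.002,0,0,0],[0,0,0,-0.002,0,0,0]]'| grep -E 'pos|^force'
python3 - <<'E'
from h import *
s=arm.observe();print(toH(s["eef_pos"]),s["force"])
E
```

```text
time_s: 41.3
eef_pos: [0.4682, -0.1314, 0.0209]
tool_rot: [0.72, 0.694, -0.0, 0.0]
force: [-0.3, -0.2, -0.2]
finger_gap: -0.002
gripper_force: 0.0
eef_pos: [0.4684, -0.1317, 0.0214]
force: [0.2, -0.5, -0.1]
[[-0.09606084  0.00104915  0.02141937]] [ 0.23608934 -0.50252081 -0.06332549]
```

```bash
python3 inch.py '[[0,0,0,-0.0005,0,0,0],[0,0,0,-0.001,0,0,0],[0,0,0,-0.0015,0,0,0],[0,0,0,-0.0015,0,0,0]]'| grep -E 'pos|^force'
python3 inch.py '[[0,0,0,-0.0005,0,0,0],[0,0,0,-0.001,0,0,0],[0,0,0,-0.001,0,0,0]]'| grep -E 'pos|^force'
python3 inch.py '[[0,0,0,-0.0005,0,0,0],[0,0,0,-0.0005,0,0,0]]'| grep -E 'pos|^force'
```

```text
eef_pos: [0.4679, -0.1323, 0.0207]
force: [0.2, -0.0, -0.2]
eef_pos: [0.4679, -0.1335, 0.0206]
force: [1.4, -0.7, -1.1]
eef_pos: [0.4678, -0.134, 0.0205]
force: [0.2, 0.1, -0.3]
```

```bash
python3 inch.py '[[0,0,0,-0.0005,0,0,0],[0,0,0,-0.001,0,0,0],[0,0,0,-0.001,0,0,0]]'| grep -E 'pos|^force'
python3 inch.py '[[0,0,0,-0.0005,0,0,0],[0,0,0,-0.001,0,0,0],[0,0,0,-0.001,0,0,0]]'| grep -E 'pos|^force'
python3 inch.py '[[0,0,0,-0.0005,0,0,0],[0,0,0,-0.0005,0,0,0]]'| grep -E 'pos|^force'
```

```text
eef_pos: [0.4678, -0.1351, 0.0206]
force: [-0.0, 0.8, -0.2]
eef_pos: [0.4677, -0.1352, 0.0206]
force: [1.8, 4.9, 1.0]
eef_pos: [0.4677, -0.1353, 0.0206]
force: [1.0, 7.5, 3.3]
```

```bash
python3 inch.py '[[0,0,0,0.01,0,0,0],[0,0,0,0.03,0,0,0],[0,0,0,0.05,0,-0.03,0],[0,0,0,0.06,0,-0.07,0],[0,0,0,0.06,0,-0.11,0]]' >/dev/null
python3 inch.py '[[0,0,0,0.04,0,-0.03,0],[0,0,0,0.08,0,-0.05,0],[0,0,0,0.08,0,-0.05,0]]' >/dev/null
python3 - <<'E'
from h import *
c=arm.read_camera("top");f=c["frame"]
g=cv2.cvtColor(f,cv2.COLOR_BGR2HSV)
up=cv2.resize(f,None,fx=8,fy=8,interpolation=cv2.INTER_CUBIC)
# clip and pointer along the rail: x profile just inside the nose (bar at z .041)
for l in (-.055,-.06):
    X=np.arange(.10,.14,.0015); uv=((proj(c,toW(np.c_[X,0*X+l,0*X+.043]))+.5)*8-.5).round().astype(int)
    print(l,[(round(x*1000,1),int(up[b,a].min())) for x,(a,b) in zip(X,uv)])
m=((g[...,1]>110)&(g[...,2]>120)&(g[...,0]>15)&(g[...,0]<35)); m[:,:400]=0;m[:,470:]=0;q=np.argwhere(m)[:,::-1]; print("clip",toH(cast(c,q.mean(0),.036)).round(4))
# pin score: brightness of 11 mm disc vs 2cm ring at each angle
for a in np.arange(-.1,1.25,.1):
    ctr=np.array([.19+.075*np.cos(a-2.65),.075*np.sin(a-2.65),.099]); t=np.linspace(0,6.28,12)
    uv=((proj(c,toW(np.r_[[ctr],ctr+.004*np.c_[np.cos(t),np.sin(t),0*t]]))+.5)*8-.5).round().astype(int); print(round(a,1),int(np.mean([up[b,x].min() for x,b in uv])),end="; ")
E
```

```text
-0.055 [(np.float64(100.0), 242), (np.float64(101.5), 241), (np.float64(103.0), 240), (np.float64(104.5), 240), (np.float64(106.0), 236), (np.float64(107.5), 220), (np.float64(109.0), 198), (np.float64(110.5), 196), (np.float64(112.0), 217), (np.float64(113.5), 224), (np.float64(115.0), 217), (np.float64(116.5), 192), (np.float64(118.0), 171), (np.float64(119.5), 160), (np.float64(121.0), 159), (np.float64(122.5), 155), (np.float64(124.0), 151), (np.float64(125.5), 145), (np.float64(127.0), 139), (np.float64(128.5), 136), (np.float64(130.0), 133), (np.float64(131.5), 137), (np.float64(133.0), 134), (np.float64(134.5), 133), (np.float64(136.0), 133), (np.float64(137.5), 134), (np.float64(139.0), 140)]
-0.06 [(np.float64(100.0), 253), (np.float64(101.5), 253), (np.float64(103.0), 253), (np.float64(104.5), 254), (np.float64(106.0), 255), (np.float64(107.5), 251), (np.float64(109.0), 242), (np.float64(110.5), 232), (np.float64(112.0), 225), (np.float64(113.5), 216), (np.float64(115.0), 208), (np.float64(116.5), 190), (np.float64(118.0), 169), (np.float64(119.5), 161), (np.float64(121.0), 163), (np.float64(122.5), 167), (np.float64(124.0), 176), (np.float64(125.5), 181), (np.float64(127.0), 185), (np.float64(128.5), 187), (np.float64(130.0), 187), (np.float64(131.5), 187), (np.float64(133.0), 186), (np.float64(134.5), 185), (np.float64(136.0), 185), (np.float64(137.5), 187), (np.float64(139.0), 198)]
clip [[ 0.1188 -0.0764  0.036 ]]
-0.1 188; 0.0 236; 0.1 166; 0.2 121; 0.3 152; 0.4 149; 0.5 134; 0.6 135; 0.7 137; 0.8 136; 0.9 124; 1.0 108; 1.1 157; 1.2 106;
```

Run:
```python
from h import *
goto([.4577,-.417,.15],-.04)
```

```text
rot [0.006 0.    0.008] shift [-0.4238 -0.0032  0.034 ] q6 -0.21 pos [0.4741 0.0065 0.1838]
```

```bash
python3 inch.py '[[0,0,0,-0.2,0,0,0],[0,0,0,-0.2,0,0,0],[0,0,0,-0.2,0,0,0],[0,0,0,-0.2,0,0,0],[0,0,0,-0.2,0,0,0]]'  >/dev/null
python3 inch.py '[[0,0,0,-0.2,-0.002,0,0],[0,0,0,-0.2,-0.002,0,0],[0,0,0,-0.2,-0.002,0,0],[0,0,0,-0.2,-0.002,0,0],[0,0,0,-0.2,-0.002,0,0]]'  >/dev/null
python3 inch.py '[[0,0,0,-0.02,0,0.03,0],[0,0,0,-0.02,0,0.03,0],[0,0,0,-0.02,0,0.03,0],[0,0,0,-0.02,0,0.03,0]]' | grep pos
python3 - <<'E'
from h import *
def run(f,c=None,s=1,off=(0,0)):
    g=cv2.cvtColor(f,cv2.COLOR_BGR2HSV); y=(g[...,1]>110)&(g[...,2]>120)&(g[...,0]>15)&(g[...,0]<35)
    q=np.argwhere(y); u1=q[:,1].max(); tip=q[q[:,1]>=u1-s][:,0].mean(); r=[q[q[:,1]==u][:,0] for u in range(q[:,1].min()+8*s,q[:,1].min()+16*s,s)]
    print("clip tip col,row",u1/s,tip/s,"body mid rows",np.mean([(a.min()+a.max())/2 for a in r])/s)
    w=(g[...,2]>215)&(g[...,1]<40)
    for du in (1,2,3,4,5,6,8):
        a=np.where(w[:,int(u1+du*s)])[0]; a=a[abs(a-tip)<9*s]; print(du,(a.min()/s,a.max()/s,(a.min()+a.max())/2/s) if len(a) else None)
print("before locking"); run(cv2.imread("pics/w6c.png"),s=10)
c=arm.read_camera("wrist"); u,v=proj(c,toW([.118,-.063,.041]))[0].astype(int); a=cv2.resize(c["frame"][v-25:v+25,u-30:u+30],None,fx=10,fy=10,interpolation=cv2.INTER_CUBIC)
print("now"); run(a,s=10)
E
```

```text
eef_pos: [0.4551, -0.4157, 0.1493]
before locking
clip tip col,row 29.8 29.94342857142857 body mid rows 28.6375
1 (np.float64(25.3), np.float64(38.5), np.float64(31.9))
2 (np.float64(24.3), np.float64(38.5), np.float64(31.4))
3 (np.float64(23.0), np.float64(38.5), np.float64(30.75))
4 (np.float64(21.3), np.float64(38.6), np.float64(29.95))
5 (np.float64(21.1), np.float64(38.9), np.float64(30.0))
6 (np.float64(21.0), np.float64(38.9), np.float64(29.95))
8 (np.float64(21.1), np.float64(38.9), np.float64(30.0))
now
clip tip col,row 29.5 29.31692607003891 body mid rows 28.675
1 (np.float64(20.4), np.float64(20.4), np.float64(20.4))
2 (np.float64(20.4), np.float64(25.8), np.float64(23.1))
3 (np.float64(20.4), np.float64(25.8), np.float64(23.1))
4 (np.float64(20.4), np.float64(25.8), np.float64(23.1))
5 (np.float64(20.4), np.float64(25.8), np.float64(23.1))
6 (np.float64(20.4), np.float64(25.8), np.float64(23.1))
8 (np.float64(20.4), np.float64(25.8), np.float64(23.1))
```

Run:
```python
from h import *
c=arm.read_camera("wrist"); u,v=proj(c,toW([.118,-.063,.041]))[0].astype(int); f=c["frame"][v-25:v+25,u-30:u+30]
b=cv2.imread("pics/w6c.png"); b=cv2.resize(b,(60,50),interpolation=cv2.INTER_AREA)
for n,i in(("before",b),("now",f)):
    print(n); print(i[14:46,26:46:2].min(2))
```

```text
before
[[205 203 204 201 250 251 250 252 251 255]
 [184 183 182 201 251 251 250 251 250 255]
 [127 131 131 200 251 251 250 251 250 255]
 [163 176 176 201 244 251 250 251 250 255]
 [202 204 203 204 247 253 252 253 252 255]
 [206 207 207 200 238 244 243 243 243 243]
 [205 203 186 127 162 177 172 174 172 176]
 [132 133 129 136 218 216 217 219 224 224]
 [108 122 119 153 235 242 235 236 236 236]
 [ 86 111 108 194 250 254 236 234 233 235]
 [ 77  77 107 230 234 246 241 232 230 232]
 [ 87  67 193 233 244 242 247 236 226 227]
 [ 95  87 232 231 244 233 232 237 227 227]
 [ 95 129 233 232 232 238 247 249 231 229]
 [102 113 215 232 232 237 254 250 245 231]
 [ 96 106 233 232 244 241 246 232 233 232]
 [ 95 112 237 232 249 238 241 242 234 234]
 [ 97  80 186 236 249 246 230 231 229 229]
 [ 90  72 121 232 245 251 229 227 228 228]
 [ 79  98 121 198 245 254 230 231 231 231]
 [ 81 122 120 140 236 248 234 235 235 235]
 [ 98 127 126 120 220 242 230 232 232 233]
 [142 204 202 201 190 236 216 191 195 199]
 [182 211 210 209 204 252 249 177 174 207]
 [200 201 199 199 208 253 252 244 244 249]
 [131 129 129 139 
[... 964 characters left out ...]
41 145 213]
 [ 62  56 113 141 140 138 141 141 146 218]
 [ 61  47  80 144 139 140 142 139 148 217]
 [ 60  65 122 135 136 141 142 137 154 219]
 [ 54 109 121 121 136 141 140 142 166 221]
 [ 57 123 121 118 142 142 142 141 167 221]
 [ 87 123 121 118 128 139 122 122 144 219]
 [108 119 121 121 129 177 169 173 163 214]
 [102 111 111 113 126 173 167 171 172 214]
 [ 81  83  80  92 125 173 166 169 159 212]
 [119 119 122 122 120 175 166 168 167 174]
 [114 118 121 121 125 174 167 170 167 157]
 [182 117 119 120 126 174 167 171 170 147]
 [180 114 117 120 122 174 165 168 168 150]
 [181 146 118 120 120 174 166 169 166 152]
 [134 134 110  93 126 173 166 168 168 152]
 [153 155 144 100 118 171 167 167 166 153]]
```

```bash
python3 inch.py '[[0,0,0,0,0,-0.04,0.3],[0,0,0,0,0,-0.08,0.3],[0,0,0,0,0,-0.08,0.3]]' | head -2; python3 -c "from rig import arm; print(arm.sign_off())"
```

```text
time_s: 45.2
eef_pos: [0.4593, -0.4189, 0.2412]
the job is handed in; nothing more can be done
None
```

The job is handed in: the stop's pointer stands opposite the brass clip's nose to within about 0.3 mm, the lock ring is fully tight, both shafts on the bench lie in separate cradles, and the tray rests against the stop after a push of at most about 7.5 N.

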